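# Shake the last brass bolster out of the turned jar

## Task

Three short brass bolsters are in the turned wooden jar that leans in its cradle, and its inturned rim holds them back. Lift the jar out, upturn it over the open box and shake it until it gets no lighter and all three bolsters lie in the box, then put the jar back in its cradle as it was, mouth up, and shut the box's lid fully. Leave the paper cup, the gouge and the half-carved blank where they are.

Things in the scene. Friction and masses are not known exactly. Their poses are not given: they have to be found in the camera images.
- jar: Turned wooden jar, a straight round cylinder of 54 mm outer diameter and 110 mm length, 46 mm inner diameter, with an inturned rim 5 mm thick that narrows the mouth to 38 mm; empty it weighs about 120 g, up to a quarter more or less. Origin: centre of its underside; z runs along its axis from the bottom to the mouth. At the start it lies in the cradle, its axis 25 degrees above level, so that the mouth is up.
- jar_grip (a point): Point on the jar's axis 55 mm from its underside: grip here, the fingers closing level across the 54 mm diameter. A tool tilted by about 42 degrees, its fingertips leaning towards the mouth's side, can afterwards upturn the jar to about 60 degrees below level by turning half round about its own axis. Hold it with about 50 N, or it turns between the fingers while it is shaken.
- jar_mouth (a point): Centre of the jar's mouth, on the axis, 110 mm from the underside. Two of the bolsters usually stay behind the rim when the jar is merely upturned; brisk strokes of some 70 mm square to the jar's axis, in the upright plane through it, jog them over the rim, while strokes straight up and down do little.
- cradle: Fixed wooden cradle on a base board 150 x 100 mm, 12 mm thick: two round rails 32 mm apart carry the jar from below and a foot plate, leaning back a little, stops the lower edge of its underside; all of the rails and the foot lie within 23 mm of the cradle's middle plane, so fingers pass on both sides of the jar. Origin: middle of the base board, on the table; x is the level direction towards which the mouth of the leaning jar points, z up.
- cradle_seat (a point): Fixed in the cradle, 73 mm above the table: where the jar's grip point lies when the jar is home, lower edge against the foot plate.
- box: Fixed green open box, 160 mm (x) by 200 mm (y) outside, 70 mm high, walls and floor 8 mm thick. Origin: centre of its underside on the table, z up; the lid is hinged along its +x rim, the side away from the robot.
- lid (a joint): Wooden lid, 160 x 200 mm, 8 mm thick, no handle, on a stiff hinge that stays where it is left (1 to 2 N at its free edge moves it). Value in rad: 0 is shut flat on the rim, 1.57 stands upright; at the start it stands open at 1.4 to 1.65. Push it from its outer side (the side away from the robot while it stands open), swinging the free edge over towards the robot and down.
- lid_edge (a point): Middle of the lid's free edge on its outer face, the face that is on top when shut; 160 mm from the hinge.
- lid_hinge (a point): Middle of the lid's hinge line, on the box's +x rim 70 mm above the table; the hinge runs along the box's y. Axes of this frame move with the lid: x points from the free edge to the hinge, z out of the outer face.
- bolster0_center (a point): one of three equal solid brass bolsters (round fittings for knife and gouge handles), inside the jar at the start and hidden there: plain cylinders of 18 mm diameter and 23 mm length, 48 g give or take 15 percent. This point is its middle.
- bolster1_center (a point): one of three equal solid brass bolsters (round fittings for knife and gouge handles), inside the jar at the start and hidden there: plain cylinders of 18 mm diameter and 23 mm length, 48 g give or take 15 percent. This point is its middle.
- bolster2_center (a point): one of three equal solid brass bolsters (round fittings for knife and gouge handles), inside the jar at the start and hidden there: plain cylinders of 18 mm diameter and 23 mm length, 48 g give or take 15 percent. This point is its middle.
- bolster0: The bolster of bolster0_center; origin at the centre of one end face, z along it to the other end.
- bolster1: The bolster of bolster1_center; origin likewise.
- bolster2: The bolster of bolster2_center; origin likewise.
- cup: Bystander: white paper cup, 80 mm across, 90 mm high, standing; origin under its centre.
- gouge: Bystander: carving gouge with a wooden handle, 220 mm long, 25 mm thick, lying on the table; origin near its ferrule on the table, x along the blade.
- blank: Bystander: half-carved pale wooden lump, 68 mm across, 48 mm high; origin under its centre.
Things that resemble listed ones, but are neither listed nor needed, are in the scene too. Several things have the shape of the cradle; the one meant has the colours described above.

How it is judged:
By the outcome, as a careful person would: the job done as asked, in the order asked, and still so for the second after the job is handed in, with the robot touching nothing.
It also fails if it takes over 72 s, if anything falls off the work surface, if the arm or the gripper's body presses on something with over 40 N, if the wrist force passes 120 N, or if a joint passes its speed limit or range.

## Robot

A 6-joint arm with a two-finger parallel gripper is mounted at the origin on the work surface. World frame = base frame: x ahead of the robot, y to its left, z up, the work surface at z = 0. Lengths are in m, angles in rad, forces in N, time in s.
With the tool pointing down it reaches from about 0.35 to 0.85 m from the base axis. Payload 8.1 kg.
Tool frame: the origin (TCP) lies midway between the tips of the shut fingers; the grasp point (between the pads) lies 19 mm behind it (robot.tcp_to_grasp is the distance from the TCP to the grasp point, in m); z points along the fingers, y is the direction in which the jaws open and shut (so a half turn about z gives the same grasp; the last joint's range is limited). The gripper opens to 93 mm and grips with 3 to 60 N. Pads are 15 mm wide; open, the fingers measure 128 mm over their backs; the gripper's body (75 mm by 188 mm) begins 65 mm behind the grasp point.
Start: joints at [1.052, 0.13, 1.488, -0, 1.523, -0.085], TCP at [0.252, 0.544, 0.219] pointing down, gripper open.
Joint ranges: [-2.96, 2.96], [-0.89, 2.26], [0.02, 2.5], [-1.34, 4.48], [0, 2.73], [-2.66, 2.66]. Speed limits (rad/s): [2.39, 2.39, 2.79, 3.14, 3.14, 3.14].

## Interface

Orientations are given as a rotation vector (axis times angle).
In Python, from plant import robot gives the robot as it stands.
- The arm moves only by the tool send_rows, never from a script. Its argument "series" is a list of rows, each an object of numbers: "wx", "wy", "wz": the turn, a rotation vector about the world's x, y, z in rad; "dx", "dy", "dz": the shift along the world's x, y, z in cm; "fingers": the closure in counts, from 0 (fully open) to 255 (shut). In form: [{"wx": .., "wy": .., "wz": .., "dx": .., "dy": .., "dz": .., "fingers": ..}, ...]. A call has 1 to 20 rows; each row shifts and turns the pose as measured when the row begins; what a row does not reach is not made up. A row lasts 1/12 s, in which the tool goes at most 41.7 mm and 7.16 degrees, less where a joint would pass 70% of its speed; a pose out of reach is approached as far as the arm can. A call is refused whole if a number of a shift passes 4.17 or a number of a turn 0.125, either way. A call with a gripper value outside its range is refused whole. The fingers move at their own pace and stop on an object; "newtons" is the grip in N (left out, the last holds). Time passes only in rows, so rows that do not move let the fingers close. It gives the time, the measured TCP pose, the force and the opening at its end, in the units of the state.
- robot.read_state(): the state, without advancing time (a new reading comes with each control period).
- robot.read_camera(name): name is "side" or "top" or "wrist"; returns the picture (420x560x3 uint8, red, green, blue); there is no depth.
- robot.camera_info(name): a dict with "intrinsics" (3x3 intrinsics, pixels), "extrinsics" (4x4, takes a point from world to camera coordinates); the wrist camera has in their place "tool_from_camera" (4x4, takes a point from camera to tool coordinates, whose origin is the TCP and whose axes are the flange's). Camera axes: x right, y up, looking along -z (the intrinsics and any distortion apply to the point x, -y, -z); pixel columns grow to the right and rows downward; lengths in m; the calibration is good to about 2 mm. A picture is of the moment at which its call begins: read the wrist's pose just before it. camera_info takes no time and is no camera call.
- robot.close_job(): hands the job in, once; it reports no verdict.
The state is a dict: "t": time; "q": joint angles; "dq": joint speeds; "joint_torque": joint torques, N m; "tool_pos": TCP position; "orientation": TCP orientation; "force": force on the tool from outside, world axes, zero at the start; "wrist_torque": the same for the moment, N m; "opening": finger opening in m.
Only numpy, scipy, OpenCV 4.12 (cv2) and the standard library are available. Lean on these libraries where they do the work, as an engineer would, in place of code of your own. Each camera call takes 0.05 s, during which the arm holds its last target.

## Working session

There is one attempt and no reset: what is moved stays moved. The work goes in short steps, Python scripts to look and compute and a tool call to move; the robot and the scene stay as the last step left them, time stands still between calls to the robot, and variables do not carry over. Pictures are saved under pics/ and viewed, and the job is handed in when it is done.

Besides the shell and the picture viewer there is one more tool, called as name(argument=value, ...) on one line, values as JSON. send_rows: Moves the arm, as the interface text tells. Its arguments: {"type":"object","properties":{"series":{"type":"array","items":{"type":"object","properties":{"wx":{"type":"number"},"wy":{"type":"number"},"wz":{"type":"number"},"dx":{"type":"number"},"dy":{"type":"number"},"dz":{"type":"number"},"fingers":{"type":"number"}}}},"newtons":{"type":"number"}},"required":["series"]}

```bash
ls; mkdir -p pics
python3 - <<'E'
from plant import robot
import cv2, numpy as np
np.set_printoptions(precision=4,suppress=True)
s=robot.read_state()
for k,v in s.items(): print(k,v)
for n in ("side","top","wrist"):
    im=robot.read_camera(n); cv2.imwrite(f"pics/{n}0.png",im[:,:,::-1])
    print(n,robot.camera_info(n))
print([a for a in dir(robot) if a[0]!='_'])
E
```

```text
pics
t 0.0
q [ 1.0516  0.1312  1.4892  0.      1.523  -0.0854]
dq [ 0.0011 -0.0007  0.0002  0.0002 -0.0014  0.0016]
joint_torque [  0.0002 -55.985  -49.1762   0.077    0.0351  -0.0002]
tool_pos [0.2519 0.5439 0.2176]
orientation [-0.676  -3.0674  0.0027]
force [ 0.431   0.1644 -0.2666]
wrist_torque [-0.0043 -0.0323 -0.0155]
opening 0.09311744164737984
side {'intrinsics': array([[498.9181,   0.    , 276.029 ],
       [  0.    , 498.9181, 218.2998],
       [  0.    ,   0.    ,   1.    ]]), 'extrinsics': array([[ 0.957 , -0.2902, -0.0034, -0.5357],
       [ 0.1532,  0.4952,  0.8552, -0.1717],
       [-0.2465, -0.8189,  0.5184, -1.3279],
       [ 0.    ,  0.    ,  0.    ,  1.    ]])}
top {'intrinsics': array([[421.5615,   0.    , 282.8666],
       [  0.    , 421.5615, 213.7906],
       [  0.    ,   0.    ,   1.    ]]), 'extrinsics': array([[ 0.0295, -0.9996, -0.0045, -0.0404],
       [ 0.997 ,  0.0291,  0.0723, -0.579 ],
       [-0.0721, -0.0067,  0.9974, -1.3335],
       [ 0.    ,  0.    ,  0.    ,  1.    ]])}
wrist {'intrinsics': array([[368.3974,   0.    , 275.1138],
       [  0.    , 368.3974, 215.6981],
       [  0.    ,   0.    ,   1.    ]]), 'tool_from_camera': array([[ 0.0007,  0.9661,  0.2583,  0.0714],
       [ 1.    , -0.0005, -0.0007, -0.0009],
       [-0.0006,  0.2583, -0.9661, -0.1659],
       [ 0.    ,  0.    ,  0.    ,  1.    ]])}
['IKError', 'camera_info', 'close_job', 'read_camera', 'read_state', 'tcp_to_grasp']
```

View pics/top0.png

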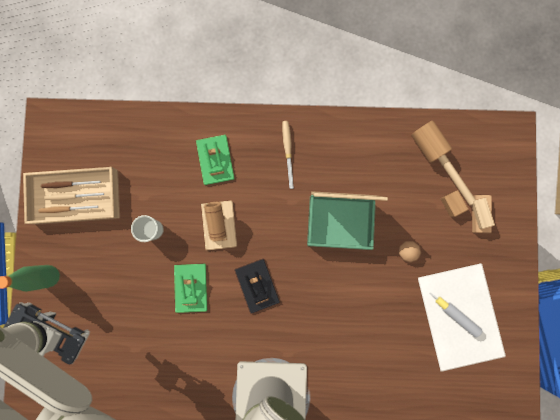

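View pics/side0.png

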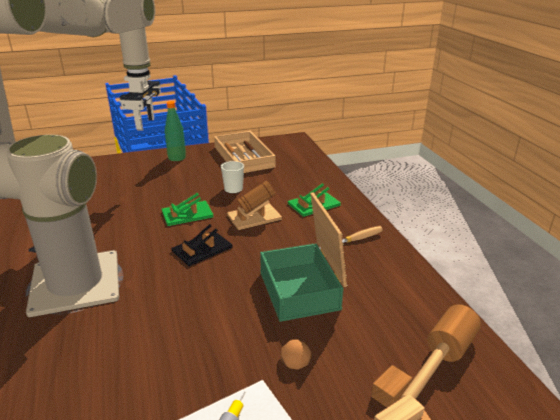

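View pics/wrist0.png

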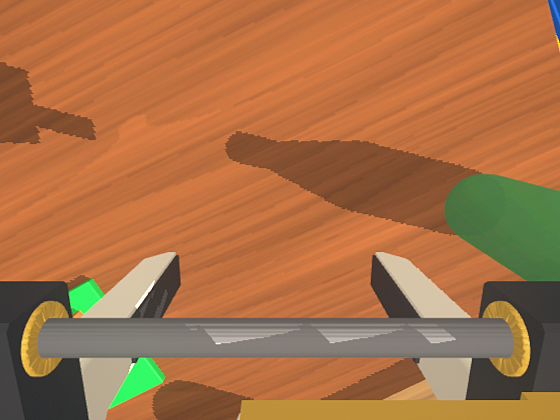

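The candidates for the cradle are: top view wooden at (218,225) with the jar in it, green at (214,160) and (190,288), and black at (257,287). Only the wooden one fits the description, since it is wood-coloured and holds the jar. I'll confirm it in a crop.

```bash
cat > h.py <<'E'
import numpy as np, cv2
from scipy.spatial.transform import Rotation as R
np.set_printoptions(precision=4,suppress=True)
from plant import robot
def cam(n,st=None):
    i=robot.camera_info(n); K=i["intrinsics"]
    if n!="wrist":
        E=i["extrinsics"]
    else:
        T=np.eye(4);T[:3,:3]=R.from_rotvec(st["orientation"]).as_matrix();T[:3,3]=st["tool_pos"]
        E=np.linalg.inv(T@i["tool_from_camera"])
    return K,E
def proj(c,P):
    K,E=c; p=E[:3,:3]@np.asarray(P,float)+E[:3,3]
    return np.array([K[0,0]*p[0]/-p[2]+K[0,2], K[1,1]*-p[1]/-p[2]+K[1,2]])
def ray(c,uv):
    K,E=c; d=np.array([(uv[0]-K[0,2])/K[0,0],-(uv[1]-K[1,2])/K[1,1],-1])
    d=E[:3,:3].T@d; return -E[:3,:3].T@E[:3,3], d/np.linalg.norm(d)
def onz(c,uv,z):
    o,d=ray(c,uv); return o+d*(z-o[2])/d[2]
def crop(im,x0,x1,y0,y1,f,name):
    cv2.imwrite(f"pics/{name}.png",cv2.resize(im[y0:y1,x0:x1],None,fx=f,fy=f,interpolation=cv2.INTER_CUBIC))
E
python3 - <<'E'
from h import *
t=cv2.imread("pics/top0.png");s=cv2.imread("pics/side0.png")
a=cv2.resize(t[190:260,190:250],(480,560),interpolation=cv2.INTER_CUBIC)
b=cv2.resize(s[170:240,220:290],(560,560)[:2],interpolation=cv2.INTER_CUBIC)
cv2.imwrite("pics/c1.png",np.hstack([a,b])[:, :1040][:560,:] if True else 0)
a=cv2.resize(t[180:260,300:395],(570,480),interpolation=cv2.INTER_CUBIC)
cv2.imwrite("pics/c2.png",a)
crop(s,250,370,190,325,4,"c3")
import cv2
x=cv2.imread("pics/c1.png");print(x.shape);cv2.imwrite("pics/c1.png",cv2.resize(x,(780,420)))
E
```

```text
(560, 1040, 3)
```

View pics/c1.png

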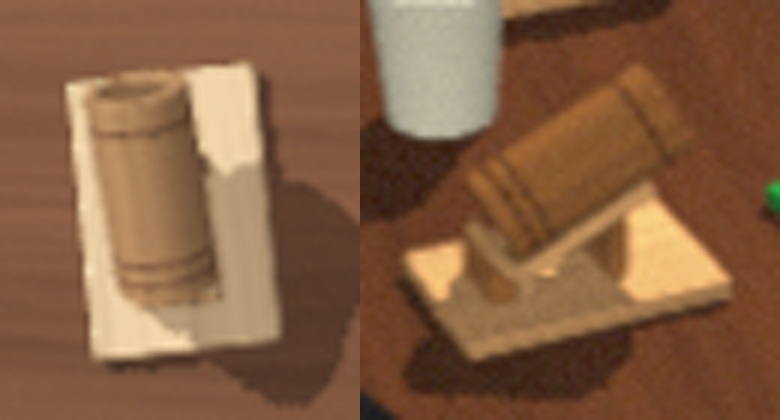

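View pics/c2.png

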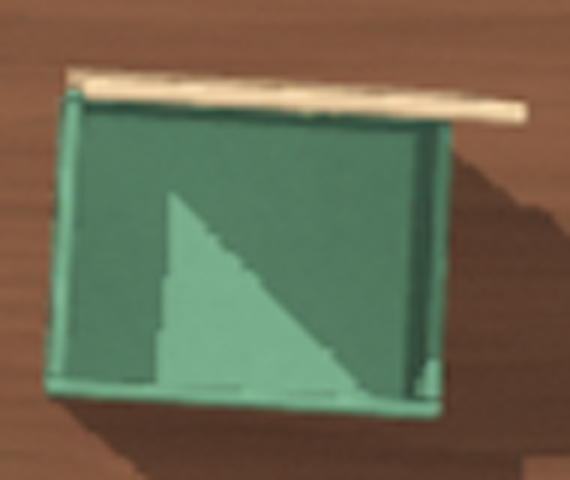

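View pics/c3.png

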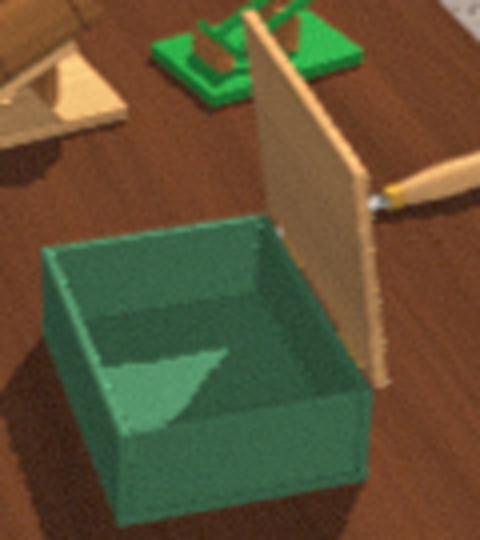

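```bash
cat > m.py <<'E'
from h import *
from scipy.optimize import least_squares
T=cam("top");S=cam("side")
def fit(local,z,tu,su,x0):
    def f(p):
        r=[]
        for c,uv in ((T,tu),(S,su)):
            for l,u in zip(local,uv):
                if u is None: continue
                q=[p[0]+np.cos(p[2])*l[0]-np.sin(p[2])*l[1],p[1]+np.sin(p[2])*l[0]+np.cos(p[2])*l[1],z]
                r+=list(proj(c,q)-u)
        return np.array(r)
    s=least_squares(f,x0); print(s.x, np.degrees(s.x[2])); print(s.fun.reshape(-1,2).round(1).tolist()); return s.x
# local corners: (+x,+y),(+x,-y),(-x,-y),(-x,+y)
c=[(1,1),(1,-1),(-1,-1),(-1,1)]
cr=fit([(a*.075,b*.05) for a,b in c],.012,[(201.2,204.2),(231.7,200.8),(236.7,246.7),(205.3,249.7)],
 [None,(281.7,217.5),(238.3,227.5),(227.5,213)],[.55,.1,0])
bx=fit([(a*.08,b*.1) for a,b in c],.07,[(312.5,195.8),(375,200.8),(373.3,248),(308,244.2)],
 [(316.75,245),(342.5,288),(280.5,298),(261.25,252.5)],[.6,-.2,0])
E
python3 m.py
```

```text
[0.5395 0.1819 0.1408] 8.067801807722377
[[0.1, -0.8], [0.3, -0.8], [0.1, -0.7], [0.6, -0.2], [-0.4, -0.6], [-1.0, 0.1], [-1.3, -0.3]]
[ 0.5586 -0.2075 -0.0415] -2.3790807246919212
[[-0.9, -2.5], [0.9, -2.9], [-0.2, 1.5], [0.1, 0.7], [0.1, -1.6], [0.9, 0.8], [-1.7, 1.9], [-1.7, -0.5]]
```

The crop confirms the wooden cradle holding the jar, with a pale base board. The mouth points away from the robot, up in the top view. Next I'll overlay the jar model to refine the seat point.

```bash
cat > ov.py <<'E'
from m import *
def circ(g,yaw,h,r=.027,el=25):
    e=np.radians(el)
    m=np.array([np.cos(yaw),np.sin(yaw),0]);n=np.array([-np.sin(yaw),np.cos(yaw),0]);k=np.array([0,0,1])
    a=np.cos(e)*m+np.sin(e)*k;b=np.cross(a,n)
    return [g+a*(h-.055)+r*(np.cos(t)*n+np.sin(t)*b) for t in np.linspace(0,2*np.pi,60)]
if __name__=="__main__":
    out=[]
    for dx in (-.005,.005):
        row=[]
        for n,c,(x0,y0) in (("top",T,(190,190)),("side",S,(220,170))):
            im=cv2.imread(f"pics/{n}0.png")[y0:y0+70,x0:x0+70];im=cv2.resize(im,None,fx=5.5,fy=5.5,interpolation=cv2.INTER_CUBIC)
            g=np.array([cr[0]+dx*np.cos(cr[2]),cr[1]+dx*np.sin(cr[2]),.073])
            for h in (0,.11):
                pts=np.array([(proj(c,p)-(x0-.5,y0-.5))*5.5 for p in circ(g,cr[2],h)])
                cv2.polylines(im,[pts.astype(int)],True,(255,0,0),1)
            row.append(im)
        out.append(np.hstack(row))
    o=np.vstack(out);print(o.shape);cv2.imwrite("pics/ov1.png",cv2.resize(o,(600,600)))
E
python3 ov.py
```

```text
[0.5395 0.1819 0.1408] 8.067801807722377
[[0.1, -0.8], [0.3, -0.8], [0.1, -0.7], [0.6, -0.2], [-0.4, -0.6], [-1.0, 0.1], [-1.3, -0.3]]
[ 0.5586 -0.2075 -0.0415] -2.3790807246919212
[[-0.9, -2.5], [0.9, -2.9], [-0.2, 1.5], [0.1, 0.7], [0.1, -1.6], [0.9, 0.8], [-1.7, 1.9], [-1.7, -0.5]]
(770, 770, 3)
```

View pics/ov1.png

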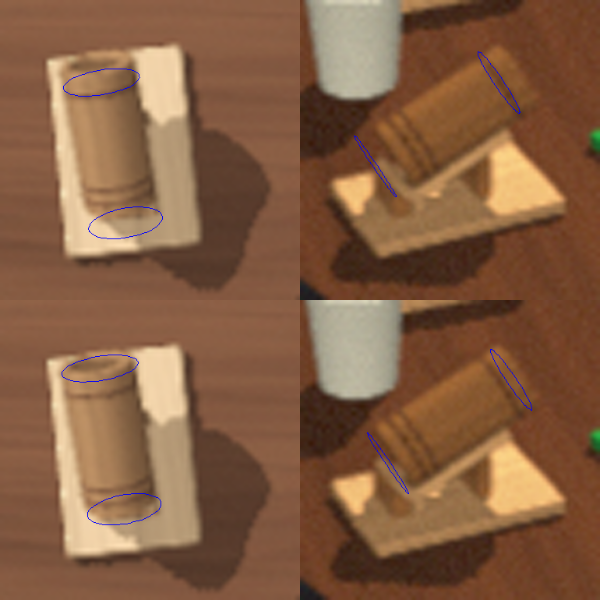

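```bash
cat > plan.py <<'E'
from h import *
def Rt(yaw,tilt,flip=False):
    m=np.array([np.cos(yaw),np.sin(yaw),0]);n=np.array([-np.sin(yaw),np.cos(yaw),0])
    z=np.sin(tilt)*m-np.cos(tilt)*np.array([0,0,1]); y=-n if flip else n
    return np.column_stack([np.cross(y,z),y,z])
def go(Rg,P,n=None,st=None):
    s=st or robot.read_state()
    R0=R.from_rotvec(s["orientation"]); w=(R.from_matrix(Rg)*R0.inv()).as_rotvec(); d=(np.asarray(P)-s["tool_pos"])*100
    nn=max(np.linalg.norm(w)/.12,np.linalg.norm(d)/4.1); k=n or int(np.ceil(nn))
    print("t",s["t"],"q",s["q"],"F",s["force"],"open",s["opening"])
    print("total w",w,"d cm",d,"rows",k,"per row w",(w/k).round(4),"d",(d/k).round(3))
G=np.array([.548,.183,.073]); YAW=np.radians(8.1); TI=np.radians(42)
E
python3 - <<'E'
from plan import *
Rg=Rt(YAW,TI); t=Rg[:,2]
print(t); go(Rg,G+.019*t-.13*t)
E
```

```text
[ 0.6625  0.0943 -0.7431]
t 0.15 q [ 1.0516  0.131   1.489   0.      1.523  -0.0854] F [0.1199 0.0802 0.2769] open 0.0929284727875551
total w [-0.1069 -0.7353  0.5494] d cm [ 22.2508 -37.1519  -6.233 ] rows 11 per row w [-0.0097 -0.0668  0.0499] d [ 2.023 -3.377 -0.567]
```

send_rows(series=[{"wx":-0.007,"wy":-0.05,"wz":0.037,"dx":1.0,"dy":-2.6,"dz":0},{"wx":-0.007,"wy":-0.05,"wz":0.037,"dx":1.0,"dy":-2.6,"dz":0},{"wx":-0.007,"wy":-0.05,"wz":0.037,"dx":1.0,"dy":-2.6,"dz":0},{"wx":-0.007,"wy":-0.05,"wz":0.037,"dx":1.0,"dy":-2.6,"dz":0},{"wx":-0.007,"wy":-0.05,"wz":0.037,"dx":1.0,"dy":-2.6,"dz":0},{"wx":-0.007,"wy":-0.05,"wz":0.037,"dx":1.2,"dy":-2.6,"dz":0},{"wx":-0.007,"wy":-0.05,"wz":0.037,"dx":1.5,"dy":-2.6,"dz":0},{"wx":-0.007,"wy":-0.05,"wz":0.037,"dx":1.5,"dy":-2.6,"dz":0},{"wx":-0.007,"wy":-0.05,"wz":0.037,"dx":1.5,"dy":-2.6,"dz":0},{"wx":-0.007,"wy":-0.05,"wz":0.037,"dx":1.5,"dy":-2.6,"dz":0},{"wx":-0.007,"wy":-0.05,"wz":0.037,"dx":1.5,"dy":-2.6,"dz":-0.5},{"wx":-0.007,"wy":-0.05,"wz":0.037,"dx":1.5,"dy":-2.6,"dz":-0.5},{"wx":-0.007,"wy":-0.05,"wz":0.037,"dx":1.5,"dy":-2.6,"dz":-0.5},{"wx":-0.007,"wy":-0.05,"wz":0.037,"dx":1.5,"dy":-2.6,"dz":-0.5},{}])

```text
schema error: expected keys wx, wy, wz, dx, dy, dz, fingers
```

Run:
```python
from plan import *
Rg=Rt(YAW,TI); t=Rg[:,2]
go(Rg,G+.019*t-.13*t)
```

```text
t 0.15 q [ 1.0516  0.131   1.489   0.      1.523  -0.0854] F [0.1199 0.0802 0.2769] open 0.0929284727875551
total w [-0.1069 -0.7353  0.5494] d cm [ 22.2508 -37.1519  -6.233 ] rows 11 per row w [-0.0097 -0.0668  0.0499] d [ 2.023 -3.377 -0.567]
```

All keys are required in every row.

send_rows(series=[{"wx":-0.007,"wy":-0.05,"wz":0.037,"dx":1.0,"dy":-2.6,"dz":0,"fingers":0},{"wx":-0.007,"wy":-0.05,"wz":0.037,"dx":1.0,"dy":-2.6,"dz":0,"fingers":0},{"wx":-0.007,"wy":-0.05,"wz":0.037,"dx":1.0,"dy":-2.6,"dz":0,"fingers":0},{"wx":-0.007,"wy":-0.05,"wz":0.037,"dx":1.0,"dy":-2.6,"dz":0,"fingers":0},{"wx":-0.007,"wy":-0.05,"wz":0.037,"dx":1.0,"dy":-2.6,"dz":0,"fingers":0},{"wx":-0.007,"wy":-0.05,"wz":0.037,"dx":1.2,"dy":-2.6,"dz":0,"fingers":0},{"wx":-0.007,"wy":-0.05,"wz":0.037,"dx":1.5,"dy":-2.6,"dz":0,"fingers":0},{"wx":-0.007,"wy":-0.05,"wz":0.037,"dx":1.5,"dy":-2.6,"dz":0,"fingers":0},{"wx":-0.007,"wy":-0.05,"wz":0.037,"dx":1.5,"dy":-2.6,"dz":0,"fingers":0},{"wx":-0.007,"wy":-0.05,"wz":0.037,"dx":1.5,"dy":-2.6,"dz":0,"fingers":0},{"wx":-0.007,"wy":-0.05,"wz":0.037,"dx":1.5,"dy":-2.6,"dz":-0.5,"fingers":0},{"wx":-0.007,"wy":-0.05,"wz":0.037,"dx":1.5,"dy":-2.6,"dz":-0.5,"fingers":0},{"wx":-0.007,"wy":-0.05,"wz":0.037,"dx":1.5,"dy":-2.6,"dz":-0.5,"fingers":0},{"wx":-0.007,"wy":-0.05,"wz":0.037,"dx":1.5,"dy":-2.6,"dz":-0.5,"fingers":0},{"wx":0,"wy":0,"wz":0,"dx":0,"dy":0,"dz":0,"fingers":0}])

```text
t: 1.4
tool_pos: [0.4598, 0.1815, 0.181]
orientation: [-0.165, 2.432, 0.022]
force: [-0.1, -0.4, -0.5]
opening: 0.0927
```

Run:
```python
from plan import *
Rg=Rt(YAW,TI); t=Rg[:,2]
s=robot.read_state()
go(Rg,G+.019*t-.13*t,st=s)
cv2.imwrite("pics/w1.png",robot.read_camera("wrist")[:,:,::-1]);cv2.imwrite("pics/top1.png",robot.read_camera("top")[:,:,::-1])
```

```text
t 1.4 q [ 0.4415 -0.8915  2.4979 -0.2907  0.8829 -1.1556] F [-0.1058 -0.4122 -0.549 ] open 0.09270508540941465
total w [ 0.0317 -0.0255  0.0165] d cm [ 1.4653 -0.8938 -2.5529] rows 1 per row w [ 0.0317 -0.0255  0.0165] d [ 1.465 -0.894 -2.553]
```

View pics/w1.png

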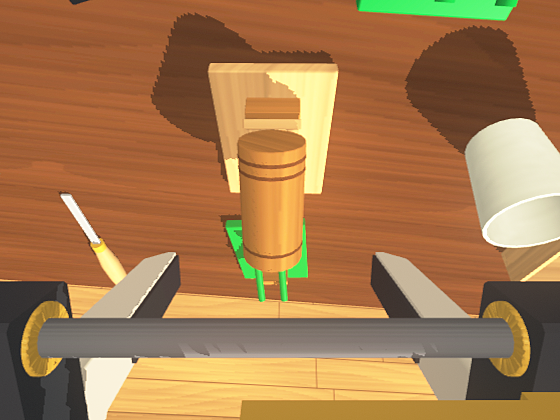

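```bash
cat > ovw.py <<'E'
import sys
from ov import *
st=dict(tool_pos=np.array([0.4598,0.1815,0.181]),orientation=np.array([-0.165,2.432,0.022]))
W=cam("wrist",st)
im0=cv2.imread("pics/w1.png")[40:320,130:400]
out=[]
for dx,dy in ((.009,0),(.013,0)):
    im=cv2.resize(im0,None,fx=2,fy=2)
    g=np.array([cr[0]+dx*np.cos(cr[2])-dy*np.sin(cr[2]),cr[1]+dx*np.sin(cr[2])+dy*np.cos(cr[2]),.073])
    for h in (0,.11):
        pts=np.array([(proj(W,p)-(130,40))*2 for p in circ(g,cr[2],h)]);cv2.polylines(im,[pts.astype(int)],True,(255,0,0),1)
    L=[(.075,.05),(.075,-.05),(-.075,-.05),(-.075,.05)]
    q=np.array([(proj(W,[cr[0]+np.cos(cr[2])*a-np.sin(cr[2])*b,cr[1]+np.sin(cr[2])*a+np.cos(cr[2])*b,.012])-(130,40))*2 for a,b in L])
    cv2.polylines(im,[q.astype(int)],True,(0,0,255),1)
    out.append(im)
o=np.hstack(out);cv2.imwrite("pics/ovw.png",cv2.resize(o,(800,415)))
E
python3 ovw.py >/dev/null
```

```text
(no output)
```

View pics/ovw.png

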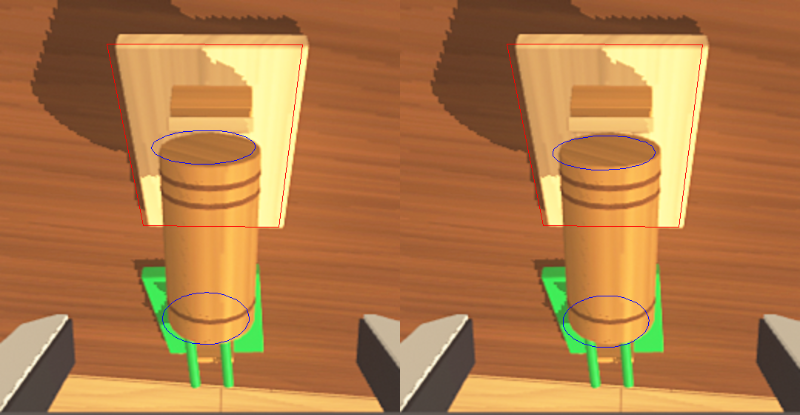

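send_rows(series=[{"wx":0.008,"wy":-0.006,"wz":0.004,"dx":1.2,"dy":0.1,"dz":-1.4,"fingers":0},{"wx":0.008,"wy":-0.006,"wz":0.004,"dx":1.2,"dy":0.1,"dz":-1.4,"fingers":0},{"wx":0.008,"wy":-0.006,"wz":0.004,"dx":1.2,"dy":0.1,"dz":-1.4,"fingers":0},{"wx":0.008,"wy":-0.006,"wz":0.004,"dx":1.2,"dy":0.1,"dz":-1.4,"fingers":0},{"wx":0,"wy":0,"wz":0,"dx":0,"dy":0,"dz":0,"fingers":0}])

```text
t: 1.92
tool_pos: [0.507, 0.1955, 0.1311]
orientation: [-0.167, 2.401, 0.084]
force: [-0.9, 0.1, -1.4]
opening: 0.0931
```

```bash
sed -i 's/^G=.*/G=np.array([.549,.1853,.073]); YAW=np.radians(8.1); TI=np.radians(42)/' plan.py
python3 - <<'E'
from plan import *
Rg=Rt(YAW,TI); t=Rg[:,2]
s=robot.read_state()
go(Rg,G+.019*t,st=s)
cv2.imwrite("pics/w2.png",robot.read_camera("wrist")[:,:,::-1])
E
```

```text
t 1.9167 q [ 0.3726 -0.6509  2.4801 -0.2533  0.6026 -1.1808] F [-0.9233  0.1397 -1.3807] open 0.0931140014752886
total w [-0.0143  0.001  -0.0026] d cm [ 5.4624 -0.8448 -7.2172] rows 3 per row w [-0.0048  0.0003 -0.0009] d [ 1.821 -0.282 -2.406]
```

View pics/w2.png

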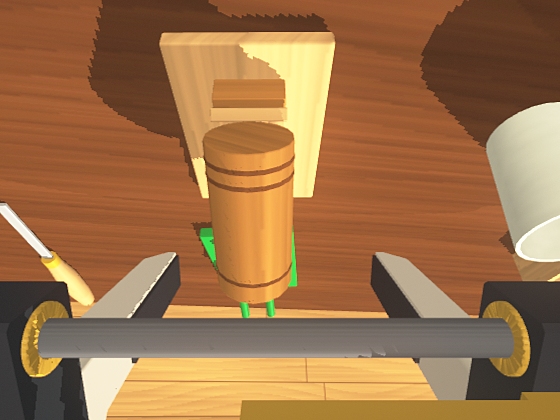

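send_rows(series=[{"wx":-0.004,"wy":0,"wz":-0.001,"dx":0.5,"dy":-0.6,"dz":-0.6,"fingers":0},{"wx":-0.004,"wy":0,"wz":0,"dx":1.0,"dy":-0.25,"dz":-1.3,"fingers":0},{"wx":-0.004,"wy":0,"wz":0,"dx":1.0,"dy":0,"dz":-1.3,"fingers":0},{"wx":0,"wy":0,"wz":0,"dx":1.0,"dy":0,"dz":-1.3,"fingers":0},{"wx":0,"wy":0,"wz":0,"dx":1.0,"dy":0,"dz":-1.3,"fingers":0},{"wx":0,"wy":0,"wz":0,"dx":0,"dy":0,"dz":0,"fingers":0}])

```text
t: 2.47
tool_pos: [0.5552, 0.1937, 0.0824]
orientation: [-0.18, 2.391, 0.075]
force: [-1.0, -0.5, 0.1]
opening: 0.0928
```

Run:
```python
from plan import *
Rg=Rt(YAW,TI); t=Rg[:,2]
s=robot.read_state()
go(Rg,G+.019*t,st=s)
cv2.imwrite("pics/w3.png",robot.read_camera("wrist")[:,:,::-1])
```

```text
t 2.4667 q [ 0.3197 -0.3647  2.4003 -0.301   0.3831 -1.1639] F [-0.9841 -0.4524  0.1334] open 0.09281987243959774
total w [-0.0054  0.0115 -0.0101] d cm [ 0.6364 -0.6563 -2.3493] rows 1 per row w [-0.0054  0.0115 -0.0101] d [ 0.636 -0.656 -2.349]
```

View pics/w3.png

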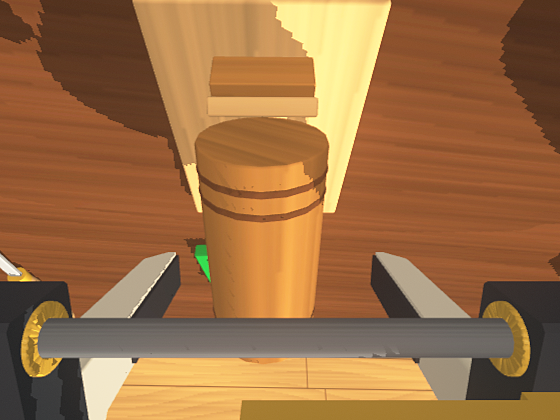

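send_rows(series=[{"wx":0,"wy":0.006,"wz":-0.005,"dx":0.2,"dy":-0.5,"dz":-0.5,"fingers":0},{"wx":0,"wy":0.005,"wz":-0.005,"dx":0.4,"dy":-0.3,"dz":-1.3,"fingers":0},{"wx":0,"wy":0,"wz":0,"dx":0.2,"dy":0,"dz":-0.9,"fingers":0},{"wx":0,"wy":0,"wz":0,"dx":0,"dy":0,"dz":0,"fingers":0}])

```text
t: 2.85
tool_pos: [0.5652, 0.1873, 0.0626]
orientation: [-0.169, 2.395, 0.074]
force: [-0.9, -0.5, -0.4]
opening: 0.0929
```

Run:
```python
from plan import *
Rg=Rt(YAW,TI); t=Rg[:,2]
s=robot.read_state()
go(Rg,G+.019*t,st=s)
cv2.imwrite("pics/w4.png",robot.read_camera("wrist")[:,:,::-1]);cv2.imwrite("pics/s4.png",robot.read_camera("side")[120:280,160:360,::-1].repeat(3,0).repeat(3,1))
```

```text
t 2.85 q [ 0.2966 -0.2874  2.3844 -0.316   0.3232 -1.1523] F [-0.8839 -0.4914 -0.4136] open 0.09287726832675051
total w [-0.0075  0.0077 -0.0017] d cm [-0.3589 -0.0224 -0.3671] rows 1 per row w [-0.0075  0.0077 -0.0017] d [-0.359 -0.022 -0.367]
```

View pics/w4.png

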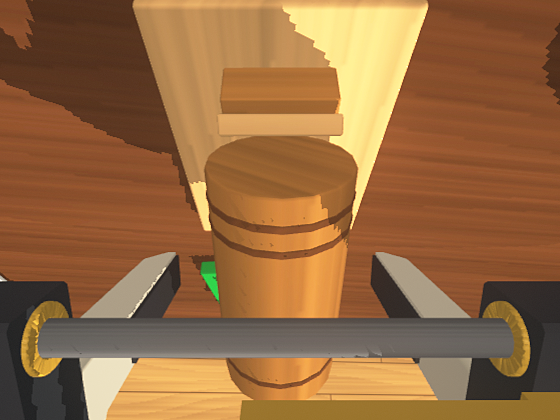

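View pics/s4.png

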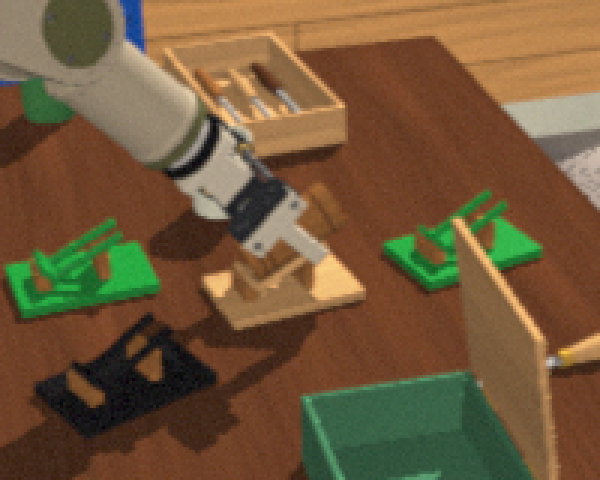

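send_rows(newtons=50, series=[{"wx":-0.007,"wy":0.007,"wz":-0.002,"dx":-0.4,"dy":0,"dz":-0.4,"fingers":0},{"wx":0,"wy":0,"wz":0,"dx":0,"dy":0,"dz":0,"fingers":0},{"wx":0,"wy":0,"wz":0,"dx":0,"dy":0,"dz":0,"fingers":255},{"wx":0,"wy":0,"wz":0,"dx":0,"dy":0,"dz":0,"fingers":255},{"wx":0,"wy":0,"wz":0,"dx":0,"dy":0,"dz":0,"fingers":255},{"wx":0,"wy":0,"wz":0,"dx":0,"dy":0,"dz":0,"fingers":255},{"wx":0,"wy":0,"wz":0,"dx":0,"dy":0,"dz":0,"fingers":255},{"wx":0,"wy":0,"wz":0,"dx":0,"dy":0,"dz":0,"fingers":255}])

```text
t: 3.62
tool_pos: [0.5642, 0.189, 0.0675]
orientation: [-0.17, 2.392, 0.069]
force: [-0.1, -0.3, -0.2]
opening: 0.0576
```

Run:
```python
from plan import *
Rg=Rt(YAW,TI); t=Rg[:,2]
s=robot.read_state()
go(Rg,G+.019*t,st=s); print(s["wrist_torque"],s["tool_pos"],s["orientation"])
```

```text
t 3.6167 q [ 0.3063 -0.3002  2.3848 -0.3363  0.3365 -1.1296] F [-0.1499 -0.3192 -0.1634] open 0.05757554424007005
total w [-0.0038  0.0111 -0.0011] d cm [-0.265  -0.1931 -0.8603] rows 1 per row w [-0.0038  0.0111 -0.0011] d [-0.265 -0.193 -0.86 ]
[0.0543 0.3331 0.0069] [0.5642 0.189  0.0675] [-0.1697  2.3922  0.0693]
```

send_rows(newtons=50, series=[{"wx":-0.004,"wy":0.01,"wz":0,"dx":-0.25,"dy":-0.2,"dz":-0.85,"fingers":90},{"wx":0,"wy":0,"wz":0,"dx":0,"dy":0,"dz":-0.1,"fingers":90}])

```text
t: 3.78
tool_pos: [0.5618, 0.1869, 0.0578]
orientation: [-0.172, 2.402, 0.065]
force: [-1.2, -0.8, 0.1]
opening: 0.0602
```

send_rows(newtons=50, series=[{"wx":0,"wy":0,"wz":0,"dx":0,"dy":0,"dz":0,"fingers":90}])

```text
t: 3.87
tool_pos: [0.5616, 0.1868, 0.0571]
orientation: [-0.172, 2.403, 0.065]
force: [-0.4, 0.6, -0.3]
opening: 0.0604
```

Run:
```python
from plan import *
Rg=Rt(YAW,TI); t=Rg[:,2]
s=robot.read_state()
go(Rg,G+.019*t,st=s); print(s["wrist_torque"],s["tool_pos"],s["orientation"])
```

```text
t 3.8667 q [ 0.3032 -0.2807  2.3865 -0.3417  0.3268 -1.1263] F [-0.3854  0.6    -0.3169] open 0.06038921859916908
total w [ 0.0006  0.0002 -0.001 ] d cm [0.0025 0.033  0.1773] rows 1 per row w [ 0.0006  0.0002 -0.001 ] d [0.003 0.033 0.177]
[0.     0.3495 0.0081] [0.5616 0.1868 0.0571] [-0.1716  2.4034  0.0651]
```

send_rows(newtons=50, series=[{"wx":0,"wy":0,"wz":0,"dx":0,"dy":0,"dz":0,"fingers":255},{"wx":0,"wy":0,"wz":0,"dx":0,"dy":0,"dz":0,"fingers":255},{"wx":0,"wy":0,"wz":0,"dx":0,"dy":0,"dz":0,"fingers":255},{"wx":0,"wy":0,"wz":0,"dx":0,"dy":0,"dz":0,"fingers":255}])

```text
t: 4.2
tool_pos: [0.5612, 0.1887, 0.0569]
orientation: [-0.174, 2.403, 0.068]
force: [0.7, -3.1, 1.2]
opening: 0.0538
```

Run:
```python
from plan import *
Rg=Rt(YAW,TI); t=Rg[:,2]
s=robot.read_state()
go(Rg,G+.019*t,st=s); print(s["wrist_torque"],s["tool_pos"],s["orientation"])
cv2.imwrite("pics/w5.png",robot.read_camera("wrist")[:,:,::-1])
```

```text
t 4.2 q [ 0.3058 -0.2797  2.3865 -0.3402  0.325  -1.1266] F [ 0.6998 -3.1243  1.2038] open 0.05378407022493902
total w [-0.0011  0.0005 -0.0036] d cm [ 0.0397 -0.1623  0.1941] rows 1 per row w [-0.0011  0.0005 -0.0036] d [ 0.04  -0.162  0.194]
[-0.3688  0.178  -0.2244] [0.5612 0.1887 0.0569] [-0.174   2.4028  0.0682]
```

View pics/w5.png

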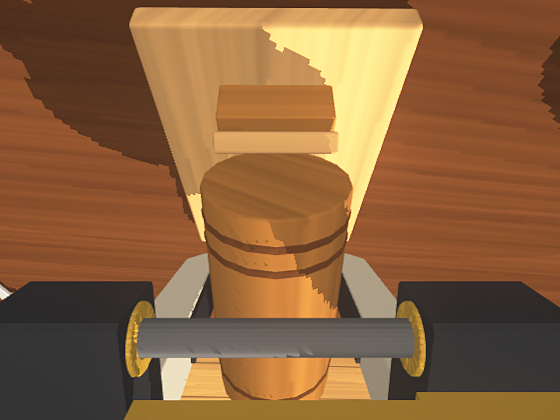

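send_rows(series=[{"wx":0,"wy":0,"wz":0,"dx":0.1,"dy":0,"dz":1.0,"fingers":255},{"wx":0,"wy":0,"wz":0,"dx":0.3,"dy":0,"dz":2.0,"fingers":255},{"wx":0,"wy":0,"wz":0,"dx":0.5,"dy":-0.5,"dz":2.5,"fingers":255},{"wx":0,"wy":0,"wz":0,"dx":0.5,"dy":-1,"dz":2.5,"fingers":255},{"wx":0,"wy":0,"wz":0,"dx":0.5,"dy":-1,"dz":2.5,"fingers":255},{"wx":0,"wy":0,"wz":0,"dx":0.2,"dy":-1,"dz":2.0,"fingers":255},{"wx":0,"wy":0,"wz":0,"dx":0,"dy":0,"dz":0,"fingers":255},{"wx":0,"wy":0,"wz":0,"dx":0,"dy":0,"dz":0,"fingers":255}])

```text
t: 4.92
tool_pos: [0.5742, 0.15, 0.1754]
orientation: [-0.177, 2.423, 0.065]
force: [0.2, -0.8, -3.4]
opening: 0.0537
```

```bash
cat >> plan.py <<'E'
HP=np.array([0.5612,0.1887,0.0569]); HR=R.from_rotvec([-0.174,2.4028,0.0682]).as_matrix()
BY=np.radians(-2.4); BC=np.array([.556,-.2075])
E
python3 - <<'E'
from plan import *
s=robot.read_state(); print(s["tool_pos"])
Rg=Rt(BY,TI,True); t=Rg[:,2]; m=np.array([np.cos(BY),np.sin(BY)])
gp=np.r_[BC+.022*m,.15]
go(Rg,gp+.019*t)
print("spin axis now",HR[:,2])
cv2.imwrite("pics/s6.png",robot.read_camera("side")[:,:,::-1])
E
```

```text
[0.5742 0.15   0.1754]
t 4.9167 q [ 0.1866 -0.5163  2.3021 -0.0457  0.6436 -1.5036] F [ 0.24   -0.8059 -3.4387] open 0.05371956618788194
total w [-1.9879 -0.1022  2.2454] d cm [  1.6498 -35.8911  -3.9491] rows 26 per row w [-0.0765 -0.0039  0.0864] d [ 0.063 -1.38  -0.152]
spin axis now [ 0.6624  0.0974 -0.7428]
```

View pics/s6.png

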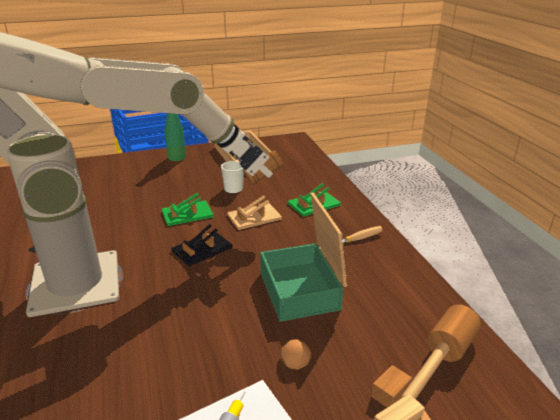

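Run:
```python
from m import *
for uv in ((311.7,192.5),(387.5,197.5),(386,199.5),(312,194.5)): print(uv,onz(T,uv,.228))
# side: lid top corners c3 /4
for uv in ((250+250/4,190+14/4),(250+363/4,190+180/4)): print(uv, onz(S,uv,.228))
# hinge bottom right corner of lid in side, z .07
print(onz(S,(250+383/4,190+385/4),.07))
```

```text
[0.5395 0.1819 0.1408] 8.067801807722377
[[0.1, -0.8], [0.3, -0.8], [0.1, -0.7], [0.6, -0.2], [-0.4, -0.6], [-1.0, 0.1], [-1.3, -0.3]]
[ 0.5586 -0.2075 -0.0415] -2.3790807246919212
[[-0.9, -2.5], [0.9, -2.9], [-0.2, 1.5], [0.1, 0.7], [0.1, -1.6], [0.9, 0.8], [-1.7, 1.9], [-1.7, -0.5]]
(311.7, 192.5) [ 0.6255 -0.1017  0.228 ]
(387.5, 197.5) [ 0.6177 -0.3084  0.228 ]
(386, 199.5) [ 0.6122 -0.3044  0.228 ]
(312, 194.5) [ 0.62   -0.1027  0.228 ]
(312.5, 193.5) [ 0.6237 -0.1123  0.228 ]
(340.75, 235.0) [ 0.6159 -0.3122  0.228 ]
[ 0.6435 -0.3037  0.07  ]
```

The lid leans slightly inward: its free edge is at about x=0.62 and its hinge at about 0.64. The upturned jar needs more room, so I'll go over the box mouth-up and nudge the lid a bit further open, watching the force.

send_rows(series=[{"wx":0,"wy":0,"wz":-0.018,"dx":-0.6,"dy":-2.5,"dz":0.3,"fingers":255},{"wx":0,"wy":0,"wz":-0.018,"dx":-0.7,"dy":-3.5,"dz":0.3,"fingers":255},{"wx":0,"wy":0,"wz":-0.018,"dx":-0.7,"dy":-3.5,"dz":0.3,"fingers":255},{"wx":0,"wy":0,"wz":-0.018,"dx":-0.7,"dy":-3.5,"dz":0.2,"fingers":255},{"wx":0,"wy":0,"wz":-0.018,"dx":-0.3,"dy":-3.5,"dz":0.2,"fingers":255},{"wx":0,"wy":0,"wz":-0.018,"dx":0,"dy":-3.5,"dz":0,"fingers":255},{"wx":0,"wy":0,"wz":-0.018,"dx":0,"dy":-3.5,"dz":0,"fingers":255},{"wx":0,"wy":0,"wz":-0.018,"dx":0,"dy":-3.5,"dz":0,"fingers":255},{"wx":0,"wy":0,"wz":-0.018,"dx":0,"dy":-3.5,"dz":0,"fingers":255},{"wx":0,"wy":0,"wz":-0.018,"dx":0,"dy":-2.5,"dz":0,"fingers":255},{"wx":0,"wy":0,"wz":0,"dx":0,"dy":0,"dz":0,"fingers":255},{"wx":0,"wy":0,"wz":0,"dx":0,"dy":0,"dz":0,"fingers":255}])

```text
t: 5.97
tool_pos: [0.5274, -0.1849, 0.1552]
orientation: [0.055, 2.466, -0.003]
force: [-0.5, -0.6, -2.8]
opening: 0.0534
```

Run:
```python
from plan import *
s=robot.read_state(); print(s["tool_pos"])
Rg=Rt(BY,TI); t=Rg[:,2]
go(Rg,np.array([.54,-.2075,.20])+.019*t)
a=robot.read_camera("top")[150:290,260:420,::-1];cv2.imwrite("pics/t7.png",cv2.resize(a,None,fx=4,fy=4))
a=robot.read_camera("side")[170:330,220:400,::-1];cv2.imwrite("pics/s7.png",cv2.resize(a,None,fx=3.5,fy=3.5))
```

```text
[ 0.5274 -0.1849  0.1552]
t 5.9667 q [-0.7002 -0.5292  2.3313  0.542   0.8577 -2.4847] F [-0.5399 -0.6307 -2.7712] open 0.05342595586787026
total w [-0.0143 -0.0576 -0.0014] d cm [ 2.5282 -2.3169  3.0685] rows 2 per row w [-0.0072 -0.0288 -0.0007] d [ 1.264 -1.158  1.534]
```

View pics/t7.png

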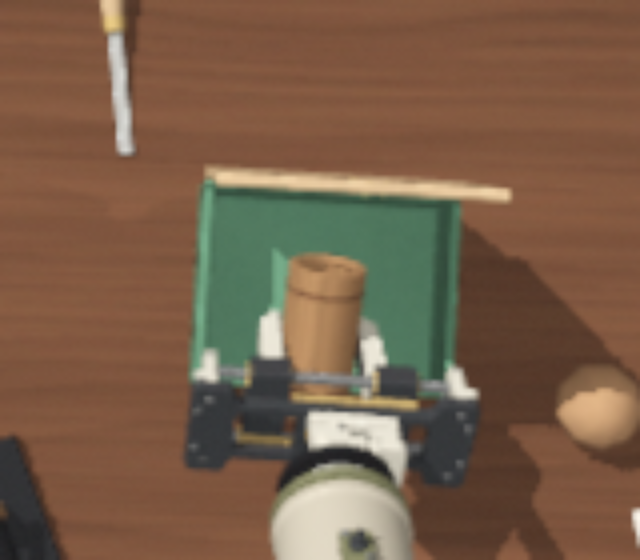

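View pics/s7.png

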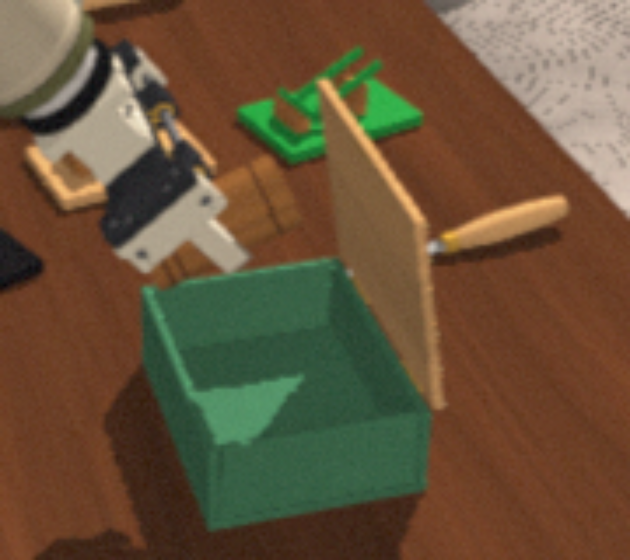

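send_rows(series=[{"wx":-0.007,"wy":-0.03,"wz":0,"dx":0,"dy":-1,"dz":2,"fingers":255},{"wx":-0.007,"wy":-0.03,"wz":0,"dx":0.5,"dy":-1,"dz":2,"fingers":255},{"wx":0,"wy":0,"wz":0,"dx":1,"dy":0,"dz":1,"fingers":255},{"wx":0,"wy":0,"wz":0,"dx":1,"dy":0,"dz":0.3,"fingers":255},{"wx":0,"wy":0,"wz":0,"dx":1,"dy":0,"dz":0.3,"fingers":255},{"wx":0,"wy":0,"wz":0,"dx":0.8,"dy":0,"dz":0,"fingers":255},{"wx":0,"wy":0,"wz":0,"dx":0.8,"dy":0,"dz":0,"fingers":255}])

```text
t: 6.65
tool_pos: [0.5793, -0.1912, 0.2064]
orientation: [0.032, 2.412, -0.005]
force: [-1.5, -0.8, -2.6]
opening: 0.0538
```

send_rows(series=[{"wx":0,"wy":0,"wz":0,"dx":0.8,"dy":0,"dz":0,"fingers":255},{"wx":0,"wy":0,"wz":0,"dx":0.8,"dy":0,"dz":0,"fingers":255}])

```text
t: 6.82
tool_pos: [0.5964, -0.1884, 0.2048]
orientation: [0.029, 2.413, -0.003]
force: [-1.8, -0.9, -2.0]
opening: 0.0537
```

Run:
```python
from plan import *
s=robot.read_state(); print(s["tool_pos"])
Rg=Rt(BY,TI); t=Rg[:,2]
go(Rg,np.array([.58,-.2075,.20])+.019*t)
a=robot.read_camera("side")[170:330,220:400,::-1];cv2.imwrite("pics/s8.png",cv2.resize(a,None,fx=3.5,fy=3.5))
```

```text
[ 0.5964 -0.1884  0.2048]
t 6.8167 q [-0.6224 -0.3926  2.1675  0.5495  0.8146 -2.4384] F [-1.7539 -0.8726 -2.0236] open 0.053662996838880574
total w [-0.0062 -0.0049 -0.0204] d cm [-0.3657 -1.9597 -1.8958] rows 1 per row w [-0.0062 -0.0049 -0.0204] d [-0.366 -1.96  -1.896]
```

View pics/s8.png

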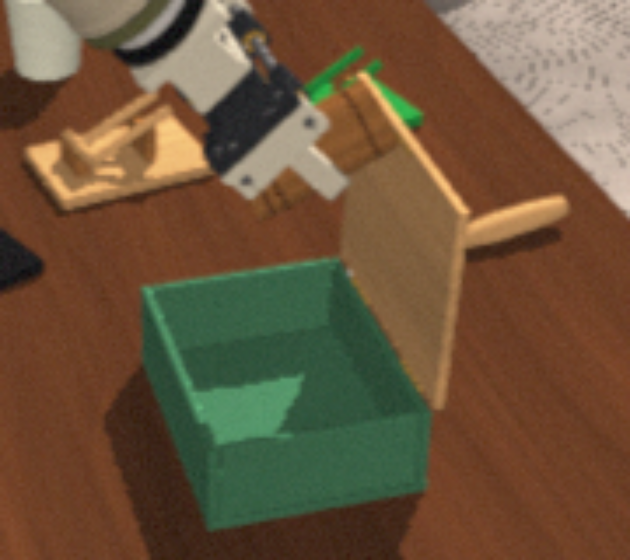

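send_rows(series=[{"wx":0,"wy":0,"wz":0,"dx":0.8,"dy":0,"dz":0,"fingers":255},{"wx":0,"wy":0,"wz":0,"dx":0.8,"dy":0,"dz":0,"fingers":255}])

```text
t: 7.03
tool_pos: [0.6131, -0.186, 0.2027]
orientation: [0.026, 2.416, 0.001]
force: [-1.8, -0.4, -2.0]
opening: 0.0537
```

send_rows(series=[{"wx":0,"wy":0,"wz":0,"dx":0.8,"dy":0,"dz":0,"fingers":255}])

```text
t: 7.12
tool_pos: [0.6213, -0.1852, 0.2018]
orientation: [0.026, 2.417, 0.002]
force: [-1.0, -1.0, -2.6]
opening: 0.0534
```

Run:
```python
from plan import *
s=robot.read_state(); print(s["tool_pos"],s["force"])
a=robot.read_camera("side")[170:330,220:400,::-1];cv2.imwrite("pics/s9.png",cv2.resize(a,None,fx=3.5,fy=3.5))
```

```text
[ 0.6213 -0.1852  0.2018] [-0.9615 -0.9645 -2.5712]
```

View pics/s9.png

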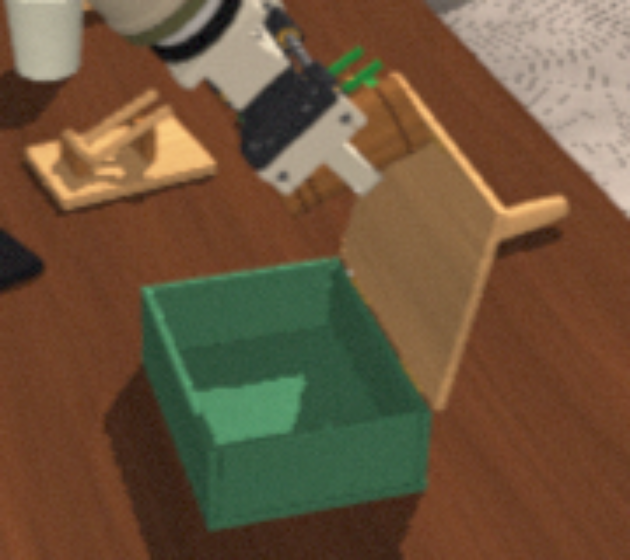

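send_rows(series=[{"wx":0,"wy":0,"wz":0,"dx":-2,"dy":-0.8,"dz":0,"fingers":255},{"wx":0,"wy":0,"wz":0,"dx":-2.5,"dy":-0.8,"dz":0,"fingers":255},{"wx":0.04,"wy":-0.002,"wz":-0.045,"dx":-2,"dy":-0.5,"dz":0,"fingers":255},{"wx":0.08,"wy":-0.003,"wz":-0.089,"dx":0,"dy":0,"dz":0,"fingers":255},{"wx":0.08,"wy":-0.003,"wz":-0.089,"dx":0,"dy":0,"dz":0,"fingers":255},{"wx":0.08,"wy":-0.003,"wz":-0.089,"dx":0,"dy":0,"dz":0,"fingers":255},{"wx":0.08,"wy":-0.003,"wz":-0.089,"dx":0,"dy":0,"dz":0,"fingers":255},{"wx":0.08,"wy":-0.003,"wz":-0.089,"dx":0,"dy":0,"dz":0,"fingers":255},{"wx":0.08,"wy":-0.003,"wz":-0.089,"dx":0,"dy":0,"dz":0,"fingers":255}])

```text
t: 7.92
tool_pos: [0.5556, -0.2041, 0.2006]
orientation: [0.973, 2.23, 0.375]
force: [-0.9, 0.2, -2.4]
opening: 0.0537
```

```bash
cat > box.py <<'E'
from plan import *
s=robot.read_state(); print(s["tool_pos"])
Rg=Rt(BY,TI,True); t=Rg[:,2]; n=np.array([-np.sin(BY),np.cos(BY),0])
Rm=R.from_rotvec(s["orientation"]).as_matrix(); print("tool z",Rm[:,2],"want",t,"tool y",Rm[:,1])
import sys
go(Rg,np.array([float(sys.argv[1]),-.2075,float(sys.argv[2])])+.019*t,st=s)
E
python3 box.py .56 .19
```

```text
[ 0.5556 -0.2041  0.2006]
tool z [ 0.6767 -0.0033 -0.7363] want [ 0.6685 -0.028  -0.7431] tool y [0.5405 0.6813 0.4936]
t 7.9167 q [-0.736  -0.4875  2.2497  0.6244  0.8833 -1.7657] F [-0.8988  0.1803 -2.4289] open 0.05365796123224306
total w [ 1.5728 -0.0317 -1.7477] d cm [ 1.7071 -0.3919 -2.4674] rows 20 per row w [ 0.0786 -0.0016 -0.0874] d [ 0.085 -0.02  -0.123]
```

Good: the spin goes the right way. I'll continue with 19 rows.

send_rows(series=[{"wx":0.08,"wy":-0.0015,"wz":-0.089,"dx":0.1,"dy":0,"dz":0,"fingers":255},{"wx":0.08,"wy":-0.0015,"wz":-0.089,"dx":0.1,"dy":0,"dz":0,"fingers":255},{"wx":0.08,"wy":-0.0015,"wz":-0.089,"dx":0.1,"dy":0,"dz":0,"fingers":255},{"wx":0.08,"wy":-0.0015,"wz":-0.089,"dx":0.1,"dy":0,"dz":-0.1,"fingers":255},{"wx":0.08,"wy":-0.0015,"wz":-0.089,"dx":0.1,"dy":0,"dz":-0.1,"fingers":255},{"wx":0.08,"wy":-0.0015,"wz":-0.089,"dx":0.1,"dy":0,"dz":-0.2,"fingers":255},{"wx":0.08,"wy":-0.0015,"wz":-0.089,"dx":0.1,"dy":0,"dz":-0.2,"fingers":255},{"wx":0.08,"wy":-0.0015,"wz":-0.089,"dx":0.1,"dy":0,"dz":-0.2,"fingers":255},{"wx":0.08,"wy":-0.0015,"wz":-0.089,"dx":0.1,"dy":0,"dz":-0.2,"fingers":255},{"wx":0.08,"wy":-0.0015,"wz":-0.089,"dx":0.1,"dy":0,"dz":-0.2,"fingers":255},{"wx":0.08,"wy":-0.0015,"wz":-0.089,"dx":0.1,"dy":0,"dz":-0.2,"fingers":255},{"wx":0.08,"wy":-0.0015,"wz":-0.089,"dx":0,"dy":0,"dz":-0.2,"fingers":255},{"wx":0.08,"wy":-0.0015,"wz":-0.089,"dx":0,"dy":0,"dz":-0.2,"fingers":255},{"wx":0.08,"wy":-0.0015,"wz":-0.089,"dx":0,"dy":0,"dz":0,"fingers":255},{"wx":0,"wy":0,"wz":0,"dx":0,"dy":0,"dz":0,"fingers":255}])

```text
t: 9.17
tool_pos: [0.5673, -0.201, 0.1799]
orientation: [2.635, 0.751, 1.011]
force: [0.3, 0.2, -2.7]
opening: 0.0536
```

```bash
python3 box.py .57 .15
```

```text
[ 0.5673 -0.201   0.1799]
tool z [ 0.6733 -0.022  -0.739 ] want [ 0.6685 -0.028  -0.7431] tool y [ 0.3827 -0.8449  0.3738]
t 9.1667 q [-0.6913 -0.4432  2.2565  0.6104  0.8029  0.0107] F [ 0.2503  0.2314 -2.7107] open 0.053624447547882384
total w [ 0.395  -0.0087 -0.4451] d cm [ 1.537  -0.7019 -4.4035] rows 5 per row w [ 0.079  -0.0017 -0.089 ] d [ 0.307 -0.14  -0.881]
```

send_rows(series=[{"wx":0.08,"wy":-0.0015,"wz":-0.089,"dx":0.3,"dy":-0.15,"dz":-0.8,"fingers":255},{"wx":0.08,"wy":-0.0015,"wz":-0.089,"dx":0.3,"dy":-0.15,"dz":-0.8,"fingers":255},{"wx":0.08,"wy":-0.0015,"wz":-0.089,"dx":0.3,"dy":-0.15,"dz":-0.8,"fingers":255},{"wx":0.08,"wy":-0.0015,"wz":-0.089,"dx":0.3,"dy":-0.15,"dz":-0.8,"fingers":255},{"wx":0.075,"wy":-0.0015,"wz":-0.085,"dx":0.2,"dy":-0.1,"dz":-0.4,"fingers":255},{"wx":0,"wy":0,"wz":0,"dx":0,"dy":0,"dz":0,"fingers":255}])

```text
t: 9.67
tool_pos: [0.5826, -0.2077, 0.1435]
orientation: [2.918, -0.053, 1.121]
force: [-0.8, -0.1, -2.1]
opening: 0.0541
```

```bash
python3 box.py .57 .145;python3 - <<'E'
from plan import *
a=robot.read_camera("top")[150:290,260:420,::-1]
b=robot.read_camera("side")[170:310,220:380,::-1];cv2.imwrite("pics/st10.png",cv2.resize(np.hstack([a,b]),None,fx=2.5,fy=2.5,interpolation=cv2.INTER_CUBIC))
E
```

```text
[ 0.5826 -0.2077  0.1435]
tool z [ 0.669  -0.0264 -0.7428] want [ 0.6685 -0.028  -0.7431] tool y [-0.0372 -0.9993  0.002 ]
t 9.6667 q [-0.6732 -0.3295  2.2419  0.6523  0.7117  0.5437] F [-0.7855 -0.0823 -2.1403] open 0.05409897771100399
total w [ 0.002   0.0005 -0.0046] d cm [ 0.01   -0.0311 -1.2642] rows 1 per row w [ 0.002   0.0005 -0.0046] d [ 0.01  -0.031 -1.264]
```

View pics/st10.png

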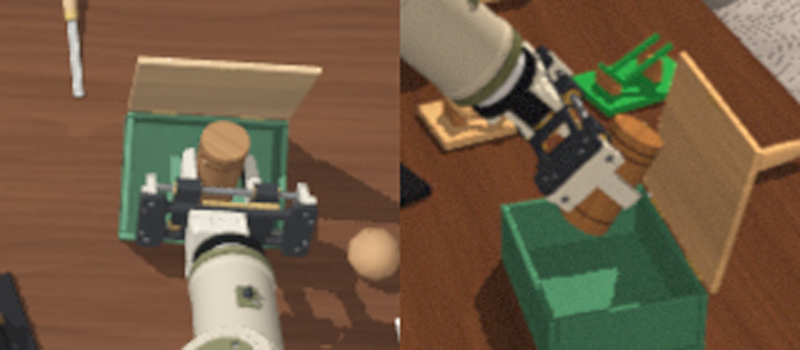

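send_rows(series=[{"wx":0,"wy":0,"wz":0,"dx":3.0,"dy":-0.1,"dz":-1.8,"fingers":255},{"wx":0,"wy":0,"wz":0,"dx":-3.2,"dy":0.1,"dz":1.9,"fingers":255},{"wx":0,"wy":0,"wz":0,"dx":-3.2,"dy":0.1,"dz":1.9,"fingers":255},{"wx":0,"wy":0,"wz":0,"dx":3.2,"dy":-0.1,"dz":-1.9,"fingers":255},{"wx":0,"wy":0,"wz":0,"dx":3.2,"dy":-0.1,"dz":-1.9,"fingers":255},{"wx":0,"wy":0,"wz":0,"dx":-3.2,"dy":0.1,"dz":1.9,"fingers":255},{"wx":0,"wy":0,"wz":0,"dx":-3.2,"dy":0.1,"dz":1.9,"fingers":255},{"wx":0,"wy":0,"wz":0,"dx":3.2,"dy":-0.1,"dz":-1.9,"fingers":255},{"wx":0,"wy":0,"wz":0,"dx":3.2,"dy":-0.1,"dz":-1.9,"fingers":255},{"wx":0,"wy":0,"wz":0,"dx":-3.2,"dy":0.1,"dz":1.9,"fingers":255}])

```text
t: 10.6
tool_pos: [0.5529, -0.1831, 0.0385]
orientation: [-2.923, 0.033, -0.859]
force: [-2.7, 1.9, -5.2]
opening: 0.0546
```

```bash
python3 box.py .57 .15
```

```text
[ 0.5529 -0.1831  0.0385]
tool z [ 0.5405  0.0848 -0.8371] want [ 0.6685 -0.028  -0.7431] tool y [ 0.0059 -0.9953 -0.097 ]
t 10.6 q [-0.6776 -0.1129  2.208   0.643   0.7414  0.4997] F [-2.7182  1.9114 -5.2329] open 0.054578192534971794
total w [-0.0998 -0.1595 -0.0555] d cm [ 2.9792 -2.4981  9.735 ] rows 3 per row w [-0.0333 -0.0532 -0.0185] d [ 0.993 -0.833  3.245]
```

The strokes drifted downward because each row's shortfall is lost, so I'll raise the jar straight up and check.

send_rows(series=[{"wx":0,"wy":0,"wz":0,"dx":0,"dy":0,"dz":2.5,"fingers":255},{"wx":0,"wy":0,"wz":0,"dx":0,"dy":0,"dz":3.5,"fingers":255},{"wx":-0.03,"wy":-0.05,"wz":-0.02,"dx":0,"dy":0,"dz":3.5,"fingers":255},{"wx":-0.03,"wy":-0.05,"wz":-0.02,"dx":0.5,"dy":-0.5,"dz":1.5,"fingers":255},{"wx":0,"wy":0,"wz":0,"dx":0,"dy":0,"dz":0,"fingers":255}])

```text
t: 11.02
tool_pos: [0.5486, -0.1806, 0.1351]
orientation: [-2.941, 0.026, -0.988]
force: [0.4, 0.6, -1.1]
opening: 0.0539
```

```bash
python3 box.py .57 .15
python3 - <<'E'
from plan import *
a=robot.read_camera("top")[150:290,260:420,::-1]
b=robot.read_camera("side")[170:310,220:380,::-1];cv2.imwrite("pics/st11.png",cv2.resize(np.hstack([a,b]),None,fx=2.5,fy=2.5,interpolation=cv2.INTER_CUBIC))
cv2.imwrite("pics/w11.png",robot.read_camera("wrist")[:,:,::-1])
E
```

```text
[ 0.5486 -0.1806  0.1351]
tool z [ 0.6038  0.0321 -0.7965] want [ 0.6685 -0.028  -0.7431] tool y [-0.0031 -0.9991 -0.0426]
t 11.0167 q [-0.6784 -0.3863  2.2608  0.5734  0.8398  0.6136] F [ 0.4449  0.6016 -1.0769] open 0.05387627416778728
total w [-0.0445 -0.0839 -0.0406] d cm [ 3.4118 -2.7447  0.0802] rows 2 per row w [-0.0222 -0.042  -0.0203] d [ 1.706 -1.372  0.04 ]
```

View pics/st11.png

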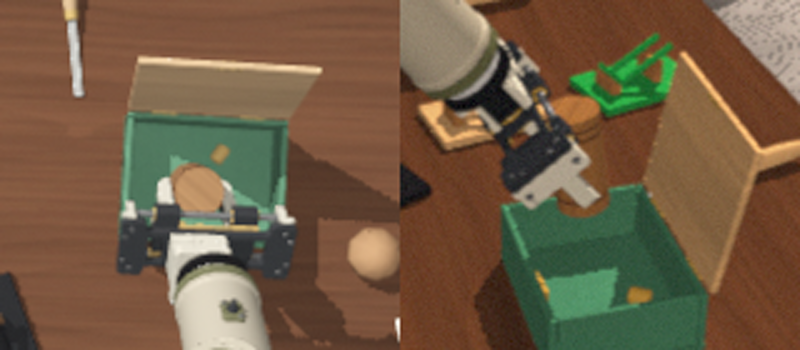

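View pics/w11.png

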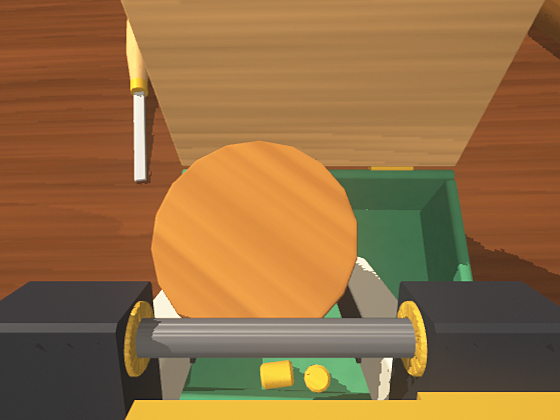

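Run:
```python
from plan import *
from m import T,S
F=[]
for i in range(8):
    im=robot.read_camera("top" if i%2 else "side"); F.append(robot.read_state()["force"]); 
    if i==0: sd=im
    if i==1: tp=im
print(np.mean(F,0),np.std(F,0))
s=robot.read_state(); W=cam("wrist",s); w=cv2.imread("pics/w11.png")
def blobs(im,c,lo,hi,reg):
    h=cv2.cvtColor(im,cv2.COLOR_RGB2HSV); m=cv2.inRange(h,lo,hi); x0,x1,y0,y1=reg; mm=np.zeros_like(m); mm[y0:y1,x0:x1]=m[y0:y1,x0:x1]
    n,l,st,ce=cv2.connectedComponentsWithStats(mm)
    for i in range(1,n):
        if st[i,4]>=4: print(st[i,4],ce[i],onz(c,ce[i],.02))
lo,hi=(15,110,110),(32,255,255)
print("top");blobs(tp,T,lo,hi,(300,385,190,250))
print("side");blobs(sd,S,lo,hi,(255,345,240,320))
for uv in ((276,375),(317,377)): print("wrist",onz(W,uv,.018))
```

```text
[0.5395 0.1819 0.1408] 8.067801807722377
[[0.1, -0.8], [0.3, -0.8], [0.1, -0.7], [0.6, -0.2], [-0.4, -0.6], [-1.0, 0.1], [-1.3, -0.3]]
[ 0.5586 -0.2075 -0.0415] -2.3790807246919212
[[-0.9, -2.5], [0.9, -2.9], [-0.2, 1.5], [0.1, 0.7], [0.1, -1.6], [0.9, 0.8], [-1.7, 1.9], [-1.7, -0.5]]
[ 0.0044 -0.0644 -1.4267] [0.5713 0.3951 0.3743]
top
28 [347.4643 211.2143] [ 0.5943 -0.2307  0.02  ]
239 [338.7741 225.7155] [ 0.5469 -0.2037  0.02  ]
5 [331.8 239.6] [ 0.5018 -0.1823  0.02  ]
11 [356. 241.] [ 0.4996 -0.2597  0.02  ]
side
628 [334.6672 256.1513] [ 0.6957 -0.1165  0.02  ]
4 [297.5 255.5] [ 0.5976 -0.083   0.02  ]
5 [292.  256.8] [ 0.5809 -0.0843  0.02  ]
25 [276.36 282.96] [ 0.5055 -0.1825  0.02  ]
51 [315.0196 287.6471] [ 0.5944 -0.2298  0.02  ]
wrist [ 0.4965 -0.1748  0.018 ]
wrist [ 0.4951 -0.2041  0.018 ]
```

Run:
```python
from h import *
w=cv2.imread("pics/w11.png");crop(w,170,400,320,420,3,"c11")
```

```text
(no output)
```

View pics/c11.png

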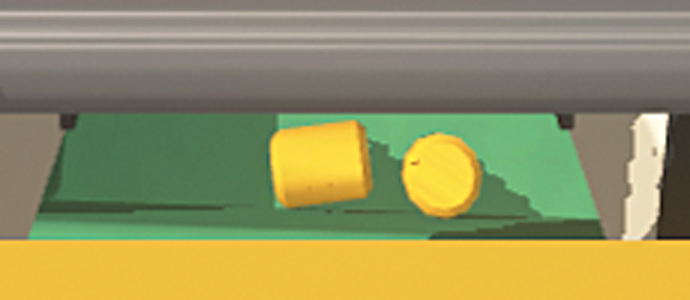

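send_rows(series=[{"wx":0,"wy":0,"wz":0,"dx":0,"dy":0,"dz":3,"fingers":255},{"wx":0,"wy":0,"wz":0,"dx":0.3,"dy":0,"dz":3,"fingers":255},{"wx":-0.07,"wy":-0.004,"wz":0.095,"dx":0.3,"dy":1,"dz":1.5,"fingers":255},{"wx":-0.07,"wy":-0.004,"wz":0.095,"dx":0,"dy":2,"dz":0.5,"fingers":255},{"wx":-0.07,"wy":-0.004,"wz":0.095,"dx":0,"dy":2,"dz":0.3,"fingers":255},{"wx":-0.07,"wy":-0.004,"wz":0.095,"dx":0,"dy":2,"dz":0.3,"fingers":255},{"wx":-0.07,"wy":-0.004,"wz":0.095,"dx":0,"dy":2,"dz":0.3,"fingers":255},{"wx":-0.07,"wy":-0.004,"wz":0.095,"dx":0,"dy":2,"dz":0.3,"fingers":255},{"wx":-0.07,"wy":-0.004,"wz":0.095,"dx":0,"dy":2,"dz":0.3,"fingers":255},{"wx":-0.07,"wy":-0.004,"wz":0.095,"dx":0,"dy":2,"dz":0.3,"fingers":255},{"wx":0,"wy":0,"wz":0,"dx":0,"dy":0,"dz":0,"fingers":255}])

```text
t: 12.48
tool_pos: [0.5507, -0.024, 0.2304]
orientation: [2.451, 1.276, 0.83]
force: [-0.1, 0.3, -0.7]
opening: 0.054
```

Run:
```python
from plan import *
s=robot.read_state(); Rm=R.from_rotvec(s["orientation"]).as_matrix();print(s["tool_pos"],"tool z",Rm[:,2],"y",Rm[:,1],s["q"],s["force"])
a=robot.read_camera("top")[150:290,220:400,::-1]
b=robot.read_camera("side")[170:310,220:380,::-1];cv2.imwrite("pics/st12.png",cv2.resize(np.hstack([a,b]),None,fx=2.3,fy=2.3,interpolation=cv2.INTER_CUBIC))
```

```text
[ 0.5507 -0.024   0.2304] tool z [ 0.5928  0.0347 -0.8046] y [ 0.6662 -0.5825  0.4657] [-0.2691 -0.6614  2.257   0.2372  0.9496  0.2625] [-0.0808  0.2519 -0.6704]
```

View pics/st12.png

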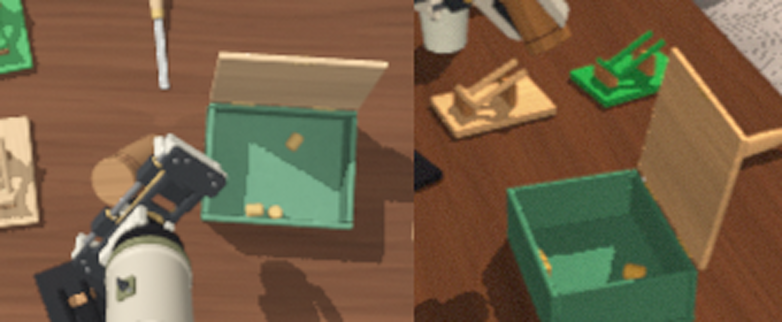

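All three bolsters are in the box, at crop pixels (295,141), (254,210) and (277,211). The jar did turn in the fingers when it touched the floor, so I'll turn it mouth-up, lay it briefly on the clear table spot near (0.55, 0.02), and regrip it at the right angle.

Run:
```python
from plan import *
T0=cam("top")
for uv in((291,187),(289,122),(238,266),(262,261),(279,300),(250,310)): print(uv,onz(T0,uv,.02))
Rg=Rt(np.radians(4),np.radians(45)); t=Rg[:,2]
go(Rg,np.array([.56,.02,.12])+.019*t)
```

```text
(291, 187) [ 0.6675 -0.0471  0.02  ]
(289, 122) [ 0.881  -0.0345  0.02  ]
(238, 266) [0.409  0.1147 0.02  ]
(262, 261) [0.4271 0.0387 0.02  ]
(279, 300) [ 0.3059 -0.0192  0.02  ]
(250, 310) [0.2719 0.0715 0.02  ]
t 12.5833 q [-0.2736 -0.66    2.257   0.2391  0.9494  0.2662] F [ 0.4772 -1.163  -0.9313] open 0.054147735490850474
total w [-1.4611 -0.1739  1.7153] d cm [  2.279    4.6818 -12.3161] rows 19 per row w [-0.0769 -0.0092  0.0903] d [ 0.12   0.246 -0.648]
```

send_rows(series=[{"wx":-0.077,"wy":-0.009,"wz":0.09,"dx":0,"dy":0.3,"dz":0,"fingers":255},{"wx":-0.077,"wy":-0.009,"wz":0.09,"dx":0,"dy":0.3,"dz":0,"fingers":255},{"wx":-0.077,"wy":-0.009,"wz":0.09,"dx":0,"dy":0.3,"dz":0,"fingers":255},{"wx":-0.077,"wy":-0.009,"wz":0.09,"dx":0,"dy":0.3,"dz":0,"fingers":255},{"wx":-0.077,"wy":-0.009,"wz":0.09,"dx":0,"dy":0.3,"dz":0,"fingers":255},{"wx":-0.077,"wy":-0.009,"wz":0.09,"dx":0,"dy":0.3,"dz":0,"fingers":255},{"wx":-0.077,"wy":-0.009,"wz":0.09,"dx":0.1,"dy":0.3,"dz":0,"fingers":255},{"wx":-0.077,"wy":-0.009,"wz":0.09,"dx":0.1,"dy":0.3,"dz":0,"fingers":255},{"wx":-0.077,"wy":-0.009,"wz":0.09,"dx":0.1,"dy":0.3,"dz":0,"fingers":255},{"wx":-0.077,"wy":-0.009,"wz":0.09,"dx":0.1,"dy":0.3,"dz":0,"fingers":255},{"wx":-0.077,"wy":-0.009,"wz":0.09,"dx":0.2,"dy":0.3,"dz":-0.5,"fingers":255},{"wx":-0.077,"wy":-0.009,"wz":0.09,"dx":0.2,"dy":0.3,"dz":-0.5,"fingers":255},{"wx":-0.077,"wy":-0.009,"wz":0.09,"dx":0.2,"dy":0.3,"dz":-0.5,"fingers":255},{"wx":-0.077,"wy":-0.009,"wz":0.09,"dx":0.2,"dy":0.3,"dz":-1,"fingers":255},{"wx":-0.077,"wy":-0.009,"wz":0.09,"dx":0.2,"dy":0.3,"dz":-1,"fingers":255},{"wx":-0.077,"wy":-0.009,"wz":0.09,"dx":0.2,"dy":0.3,"dz":-1,"fingers":255},{"wx":-0.077,"wy":-0.009,"wz":0.09,"dx":0.2,"dy":0.3,"dz":-1,"fingers":255},{"wx":-0.077,"wy":-0.009,"wz":0.09,"dx":0.2,"dy":0.3,"dz":-1,"fingers":255},{"wx":0,"wy":0,"wz":0,"dx":0,"dy":0,"dz":0,"fingers":255}])

```text
t: 14.17
tool_pos: [0.5694, 0.007, 0.1524]
orientation: [0.032, 2.35, 0.044]
force: [-1.5, 0.6, -1.3]
opening: 0.0543
```

Run:
```python
from plan import *
s=robot.read_state(); Rm=R.from_rotvec(s["orientation"]).as_matrix();print(s["tool_pos"],"tool z",Rm[:,2],"y",Rm[:,1])
Rg=Rt(np.radians(4),np.radians(45)); t=Rg[:,2]
go(Rg,np.array([.555,.03,.08])+.019*t,st=s)
b=robot.read_camera("side")[130:310,180:380,::-1];cv2.imwrite("pics/s13.png",cv2.resize(b,None,fx=3,fy=3,interpolation=cv2.INTER_CUBIC))
cv2.imwrite("pics/w13.png",robot.read_camera("wrist")[:,:,::-1])
```

```text
[0.5694 0.007  0.1524] tool z [ 0.7112  0.0224 -0.7027] y [0.0095 0.9991 0.0416]
t 14.1667 q [-0.1757 -0.6587  2.4713  0.2767  0.5656 -1.8944] F [-1.4502  0.5504 -1.3447] open 0.05425229273862517
total w [-0.0417  0.0041  0.0795] d cm [-0.104   2.391  -8.5873] rows 3 per row w [-0.0139  0.0014  0.0265] d [-0.035  0.797 -2.862]
```

View pics/s13.png

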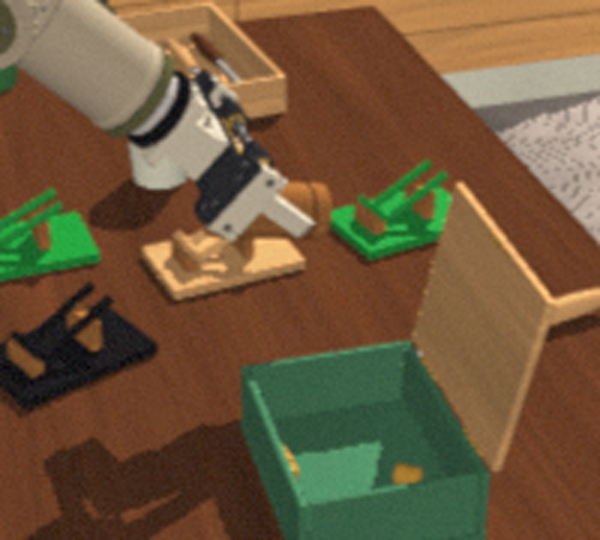

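View pics/w13.png

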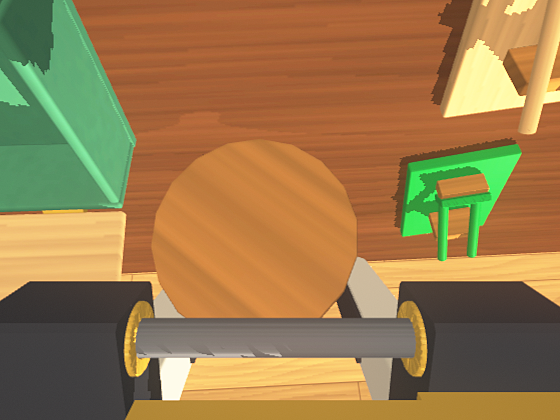

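send_rows(series=[{"wx":-0.01,"wy":0,"wz":0.016,"dx":0,"dy":0.5,"dz":-1.5,"fingers":255},{"wx":-0.01,"wy":0,"wz":0.016,"dx":0,"dy":0.5,"dz":-2,"fingers":255},{"wx":-0.01,"wy":0,"wz":0.016,"dx":0,"dy":0.5,"dz":-2,"fingers":255},{"wx":-0.01,"wy":0,"wz":0.016,"dx":0,"dy":0.5,"dz":-2,"fingers":255},{"wx":0,"wy":0,"wz":0.016,"dx":0,"dy":0.4,"dz":-1.5,"fingers":255},{"wx":0,"wy":0,"wz":0,"dx":0,"dy":0,"dz":0,"fingers":255}])

```text
t: 14.77
tool_pos: [0.579, 0.0267, 0.0743]
orientation: [-0.024, 2.337, 0.051]
force: [-0.3, -0.3, -1.7]
opening: 0.054
```

```bash
cat > tab.py <<'E'
from plan import *
import sys
s=robot.read_state(); Rm=R.from_rotvec(s["orientation"]).as_matrix();print(s["tool_pos"],"tool z",Rm[:,2],"y",Rm[:,1],"grip",s["tool_pos"]-.019*Rm[:,2], s["force"])
Rg=Rt(np.radians(4),np.radians(float(sys.argv[2]))); t=Rg[:,2]
go(Rg,np.array([.555,.03,float(sys.argv[1])])+.019*t,st=s)
E
python3 tab.py .04 45
```

```text
[0.579  0.0267 0.0743] tool z [ 0.7191  0.0446 -0.6934] y [-0.0332  0.999   0.0298] grip [0.5654 0.0258 0.0874] [-0.2734 -0.3471 -1.6656]
t 14.7667 q [-0.1351 -0.4302  2.497   0.476   0.3129 -2.123 ] F [-0.2734 -0.3471 -1.6656] open 0.05404263383204291
total w [-0.0307  0.0172  0.0369] d cm [-1.0631  0.4253 -4.7699] rows 2 per row w [-0.0154  0.0086  0.0184] d [-0.532  0.213 -2.385]
```

send_rows(series=[{"wx":-0.01,"wy":0.005,"wz":0.012,"dx":1.5,"dy":0.2,"dz":-0.5,"fingers":255},{"wx":-0.01,"wy":0.005,"wz":0.012,"dx":1.0,"dy":0.2,"dz":-1,"fingers":255},{"wx":-0.01,"wy":0.005,"wz":0.012,"dx":0.5,"dy":0,"dz":-1.2,"fingers":255},{"wx":0,"wy":0,"wz":0,"dx":0,"dy":0,"dz":-0.8,"fingers":255},{"wx":0,"wy":0,"wz":0,"dx":0,"dy":0,"dz":0,"fingers":255}])

```text
t: 15.18
tool_pos: [0.6167, 0.0287, 0.048]
orientation: [-0.052, 2.344, 0.044]
force: [-0.9, 0.7, -2.1]
opening: 0.0544
```

```bash
sed -i 's/\.555,\.03/.60,.03/' tab.py; python3 tab.py .04 45
```

```text
[0.6167 0.0287 0.048 ] tool z [ 0.7138  0.0477 -0.6987] y [-0.051   0.9986  0.016 ] grip [0.6032 0.0278 0.0613] [-0.8729  0.7451 -2.0971]
t 15.1833 q [-0.1171 -0.2027  2.3844  0.6589  0.2152 -2.3253] F [-0.8729  0.7451 -2.0971] open 0.054400078917507054
total w [-0.0167  0.0107  0.0188] d cm [-0.3316  0.2248 -2.1452] rows 1 per row w [-0.0167  0.0107  0.0188] d [-0.332  0.225 -2.145]
```

send_rows(series=[{"wx":-0.01,"wy":0.005,"wz":0.01,"dx":-0.2,"dy":0.1,"dz":-1,"fingers":255},{"wx":0,"wy":0,"wz":0,"dx":0,"dy":0,"dz":-0.7,"fingers":255},{"wx":0,"wy":0,"wz":0,"dx":0,"dy":0,"dz":0,"fingers":255}])

```text
t: 15.43
tool_pos: [0.619, 0.0289, 0.0373]
orientation: [-0.056, 2.343, 0.043]
force: [-0.6, -0.5, -1.7]
opening: 0.0543
```

```bash
python3 tab.py .03 45
python3 - <<'E'
from plan import *
b=robot.read_camera("side")[130:310,180:380,::-1];cv2.imwrite("pics/s14.png",cv2.resize(b,None,fx=3,fy=3,interpolation=cv2.INTER_CUBIC))
E
```

```text
[0.619  0.0289 0.0373] tool z [ 0.7148  0.048  -0.6977] y [-0.0535  0.9985  0.0138] grip [0.6054 0.028  0.0505] [-0.6467 -0.4967 -1.7193]
t 15.4333 q [-0.1161 -0.1628  2.378   0.77    0.1886 -2.4411] F [-0.6467 -0.4967 -1.7193] open 0.05426235140725671
total w [-0.0146  0.0123  0.0163] d cm [-0.5597  0.2019 -2.0721] rows 1 per row w [-0.0146  0.0123  0.0163] d [-0.56   0.202 -2.072]
```

View pics/s14.png

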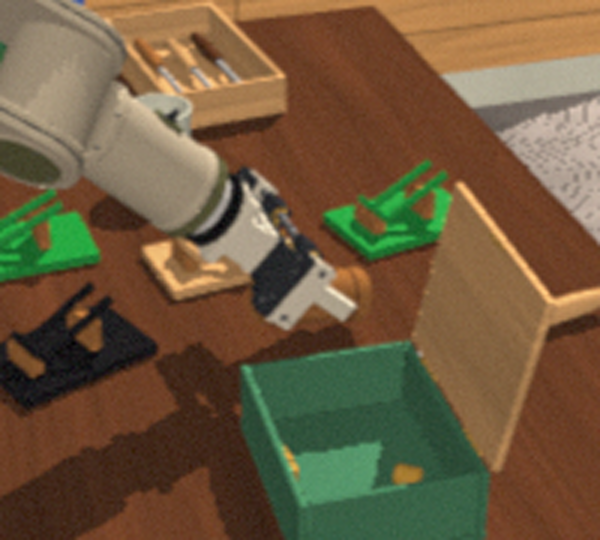

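send_rows(series=[{"wx":0,"wy":0.06,"wz":0,"dx":-0.3,"dy":0,"dz":0.2,"fingers":255},{"wx":0,"wy":0.06,"wz":0,"dx":-0.3,"dy":0,"dz":-0.3,"fingers":255},{"wx":0,"wy":0,"wz":0,"dx":0,"dy":0,"dz":-0.5,"fingers":255},{"wx":0,"wy":0,"wz":0,"dx":0,"dy":0,"dz":0,"fingers":255}])

```text
t: 15.82
tool_pos: [0.617, 0.0291, 0.0366]
orientation: [-0.049, 2.435, 0.05]
force: [0.2, 0.3, -1.7]
opening: 0.0538
```

```bash
python3 tab.py .03 38
```

```text
[0.617  0.0291 0.0366] tool z [ 0.6478  0.0495 -0.7602] y [-0.049   0.9985  0.0233] grip [0.6047 0.0282 0.051 ] [ 0.2283  0.3218 -1.669 ]
t 15.8167 q [-0.1099 -0.1529  2.3144  0.4114  0.3056 -2.0715] F [ 0.2283  0.3218 -1.669 ] open 0.05379882240452049
total w [-0.0259  0.0422  0.0213] d cm [-0.5342  0.1709 -2.1551] rows 1 per row w [-0.0259  0.0422  0.0213] d [-0.534  0.171 -2.155]
```

send_rows(newtons=8, series=[{"wx":-0.02,"wy":0,"wz":0.02,"dx":-0.2,"dy":0,"dz":-0.8,"fingers":255},{"wx":0,"wy":0,"wz":0,"dx":0,"dy":0,"dz":-0.8,"fingers":255},{"wx":0,"wy":0,"wz":0,"dx":0,"dy":0,"dz":-0.3,"fingers":255}])

```text
t: 16.07
tool_pos: [0.6188, 0.0289, 0.0226]
orientation: [-0.081, 2.422, 0.035]
force: [-4.9, 1.5, 9.5]
opening: 0.0548
```

```bash
python3 tab.py .03 38
python3 - <<'E'
from plan import *
cv2.imwrite("pics/w15.png",robot.read_camera("wrist")[:,:,::-1])
b=robot.read_camera("side")[180:260,240:320,::-1];cv2.imwrite("pics/s15.png",cv2.resize(b,None,fx=6,fy=6,interpolation=cv2.INTER_CUBIC))
E
```

```text
[0.6188 0.0289 0.0226] tool z [ 0.6568  0.0471 -0.7526] y [-0.0678  0.9977  0.0032] grip [0.6064 0.028  0.0369] [-4.8564  1.5414  9.5284]
t 16.0667 q [-0.1085 -0.1117  2.3183  0.4907  0.253  -2.1794] F [-4.8564  1.5414  9.5284] open 0.054773215969720256
total w [-0.0071  0.0552  0.002 ] d cm [-0.7169  0.1949 -0.7621] rows 1 per row w [-0.0071  0.0552  0.002 ] d [-0.717  0.195 -0.762]
```

View pics/w15.png

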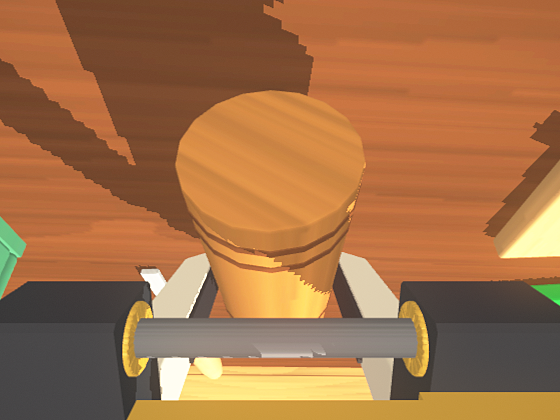

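View pics/s15.png

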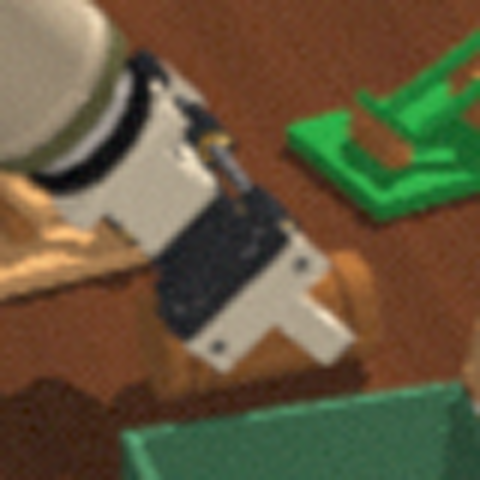

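send_rows(newtons=3, series=[{"wx":0,"wy":0,"wz":0,"dx":0,"dy":0,"dz":-0.3,"fingers":255},{"wx":0,"wy":0,"wz":0,"dx":0,"dy":0,"dz":-0.3,"fingers":255},{"wx":0,"wy":0,"wz":0,"dx":0,"dy":0,"dz":0,"fingers":85},{"wx":0,"wy":0,"wz":0,"dx":0,"dy":0,"dz":0,"fingers":85},{"wx":0,"wy":0,"wz":0,"dx":0,"dy":0,"dz":0,"fingers":85}])

```text
t: 16.58
tool_pos: [0.6194, 0.0288, 0.0175]
orientation: [-0.078, 2.418, 0.036]
force: [0.7, 0.4, 0.3]
opening: 0.0623
```

```bash
python3 tab.py .027 25
python3 - <<'E'
from plan import *
cv2.imwrite("pics/w16.png",robot.read_camera("wrist")[:,:,::-1])
b=robot.read_camera("side")[180:260,240:320,::-1];cv2.imwrite("pics/s16.png",cv2.resize(b,None,fx=6,fy=6,interpolation=cv2.INTER_CUBIC))
E
```

```text
[0.6194 0.0288 0.0175] tool z [ 0.6596  0.0472 -0.7502] y [-0.0661  0.9978  0.0047] grip [0.6069 0.0279 0.0317] [0.7307 0.3882 0.2649]
t 16.5833 q [-0.1089 -0.0958  2.3189  0.5325  0.2358 -2.2199] F [0.7307 0.3882 0.2649] open 0.06228669995246942
total w [-0.0241  0.2852  0.0043] d cm [-1.1434  0.1714 -0.7714] rows 3 per row w [-0.008   0.0951  0.0014] d [-0.381  0.057 -0.257]
```

View pics/w16.png

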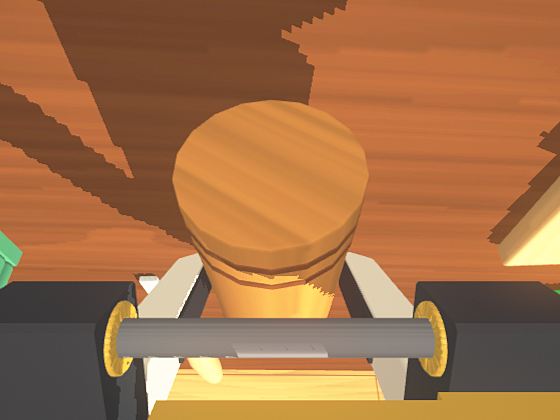

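View pics/s16.png

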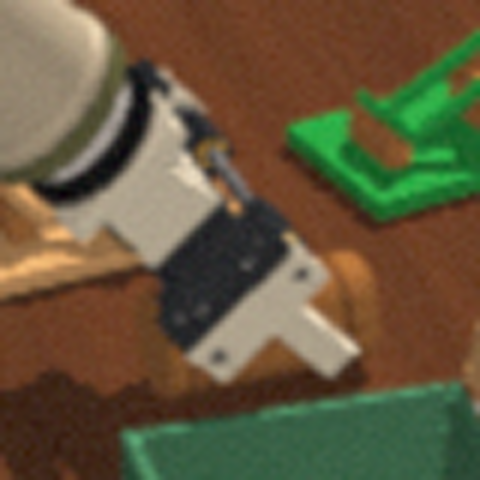

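Run:
```python
from plan import *
s=robot.read_state(); W=cam("wrist",s)
print(onz(W,(271,174),.027), onz(W,(271,100),.054))
a=robot.read_camera("top")[170:260,230:330,::-1];cv2.imwrite("pics/t16.png",cv2.resize(a,None,fx=6,fy=6,interpolation=cv2.INTER_CUBIC))
```

```text
[0.5364 0.0213 0.027 ] [0.489  0.0186 0.054 ]
```

View pics/t16.png

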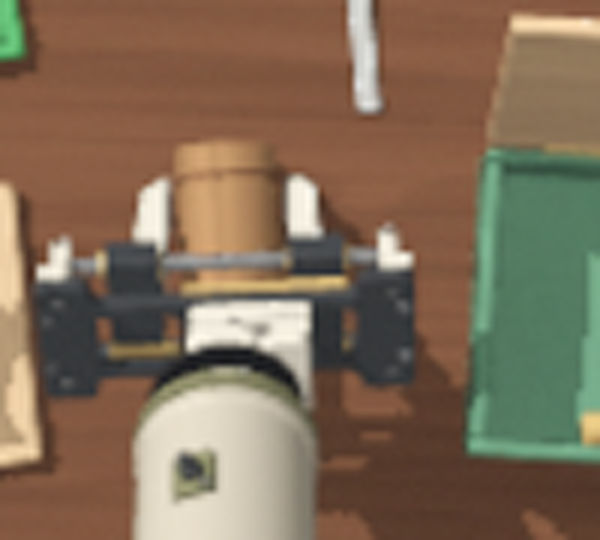

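```bash
sed -i 's/\.60,\.03/.592,.0265/; s/radians(4)/radians(4.6)/' tab.py; python3 tab.py .029 17
python3 - <<'E'
from m import *
for z in(.027,.04,.054): print(onz(T,(267.5,193.8),z))
E
```

```text
[0.6196 0.0288 0.0177] tool z [ 0.6597  0.0472 -0.75  ] y [-0.0662  0.9978  0.0046] grip [0.6071 0.0279 0.032 ] [-0.4958 -1.4148 -0.2618]
t 16.7333 q [-0.1088 -0.0959  2.3186  0.5319  0.2359 -2.2194] F [-0.4958 -1.4148 -0.2618] open 0.06189551107748957
total w [-0.0357  0.4245  0.0148] d cm [-2.2077 -0.1869 -0.6876] rows 4 per row w [-0.0089  0.1061  0.0037] d [-0.552 -0.047 -0.172]
[0.5395 0.1819 0.1408] 8.067801807722377
[[0.1, -0.8], [0.3, -0.8], [0.1, -0.7], [0.6, -0.2], [-0.4, -0.6], [-1.0, 0.1], [-1.3, -0.3]]
[ 0.5586 -0.2075 -0.0415] -2.3790807246919212
[[-0.9, -2.5], [0.9, -2.9], [-0.2, 1.5], [0.1, 0.7], [0.1, -1.6], [0.9, 0.8], [-1.7, 1.9], [-1.7, -0.5]]
[0.6423 0.0278 0.027 ]
[0.6408 0.0272 0.04  ]
[0.6391 0.0266 0.054 ]
```

send_rows(series=[{"wx":-0.008,"wy":0.08,"wz":0.003,"dx":-0.4,"dy":0,"dz":0.1,"fingers":70},{"wx":-0.008,"wy":0.09,"wz":0.003,"dx":-0.5,"dy":-0.05,"dz":0,"fingers":70},{"wx":-0.008,"wy":0.09,"wz":0.003,"dx":-0.6,"dy":-0.05,"dz":-0.2,"fingers":70},{"wx":-0.008,"wy":0.09,"wz":0.003,"dx":-0.6,"dy":-0.05,"dz":-0.2,"fingers":70},{"wx":0,"wy":0.07,"wz":0,"dx":-0.4,"dy":0,"dz":-0.2,"fingers":70},{"wx":0,"wy":0,"wz":0,"dx":0,"dy":0,"dz":0,"fingers":70}])

```text
t: 17.23
tool_pos: [0.5909, 0.0268, 0.0104]
orientation: [-0.104, 2.844, 0.02]
force: [0.9, 0.5, 0.2]
opening: 0.067
```

```bash
sed -i 's/\.592/.588/' tab.py; python3 tab.py .028 17;  python3 - <<'E'
from plan import *
s=robot.read_state(); W=cam("wrist",s)
cv2.imwrite("pics/w17.png",robot.read_camera("wrist")[:,:,::-1])
b=robot.read_camera("side")[180:260,240:320,::-1];cv2.imwrite("pics/s17.png",cv2.resize(b,None,fx=6,fy=6,interpolation=cv2.INTER_CUBIC))
E
```

```text
[0.5909 0.0268 0.0104] tool z [ 0.2904  0.0243 -0.9566] y [-0.0736  0.9973  0.003 ] grip [0.5854 0.0263 0.0286] [0.9224 0.4891 0.2206]
t 17.2333 q [-0.07    0.0538  2.0078  0.0629  0.7885 -1.7517] F [0.9224 0.4891 0.2206] open 0.0669796734702454
total w [-0.0029 -0.0013  0.0067] d cm [ 0.2651  0.0176 -0.0558] rows 1 per row w [-0.0029 -0.0013  0.0067] d [ 0.265  0.018 -0.056]
```

View pics/w17.png

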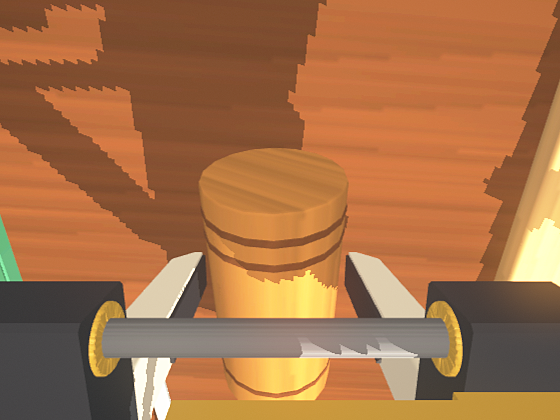

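View pics/s17.png

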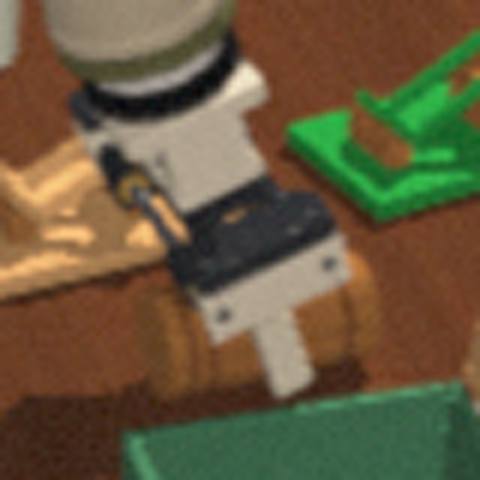

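send_rows(newtons=50, series=[{"wx":0,"wy":0,"wz":0,"dx":0.1,"dy":0,"dz":0,"fingers":255},{"wx":0,"wy":0,"wz":0,"dx":0,"dy":0,"dz":0,"fingers":255},{"wx":0,"wy":0,"wz":0,"dx":0,"dy":0,"dz":0,"fingers":255},{"wx":0,"wy":0,"wz":0,"dx":0,"dy":0,"dz":0,"fingers":255},{"wx":0,"wy":0,"wz":0,"dx":0,"dy":0,"dz":0,"fingers":255},{"wx":0,"wy":0,"wz":0,"dx":0,"dy":0,"dz":0,"fingers":255}])

```text
t: 17.83
tool_pos: [0.5884, 0.0275, 0.0067]
orientation: [-0.104, 2.837, 0.022]
force: [1.4, -0.1, 0.7]
opening: 0.0537
```

```bash
python3 tab.py .028 17;  python3 - <<'E'
from plan import *
cv2.imwrite("pics/w18.png",robot.read_camera("wrist")[:,:,::-1])
a=cv2.imread("pics/w5.png");b=cv2.imread("pics/w18.png")
cv2.imwrite("pics/cmp18.png",np.hstack([a[120:420,120:420],b[120:420,120:420]]))
E
```

```text
[0.5884 0.0275 0.0067] tool z [ 0.2974  0.0262 -0.9544] y [-0.0737  0.9973  0.0044] grip [0.5827 0.027  0.0249] [ 1.4206 -0.0917  0.7235]
t 17.8333 q [-0.0708  0.0483  2.0234  0.0677  0.7715 -1.7562] F [ 1.4206 -0.0917  0.7235] open 0.05367377136970637
total w [-0.0049  0.0061  0.0065] d cm [ 0.5186 -0.051   0.3084] rows 1 per row w [-0.0049  0.0061  0.0065] d [ 0.519 -0.051  0.308]
```

View pics/cmp18.png

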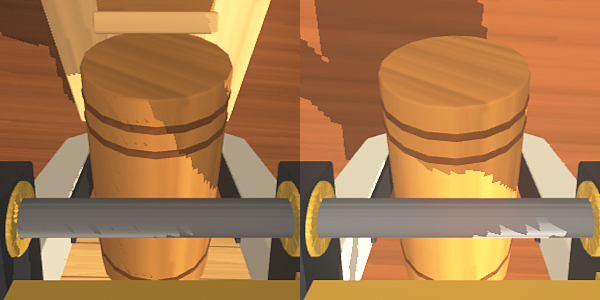

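```bash
cat > home.py <<'E'
from plan import *
import sys
s=robot.read_state(); Rm=R.from_rotvec(s["orientation"]).as_matrix()
print(s["tool_pos"],"z",Rm[:,2],"y",Rm[:,1])
go(HR,HP+np.array([float(v) for v in sys.argv[1:4]]),st=s)
E
python3 home.py .004 0 .08
```

```text
[0.5884 0.0274 0.0068] z [ 0.2974  0.0262 -0.9544] y [-0.0737  0.9973  0.0044]
t 17.8833 q [-0.0708  0.0484  2.0233  0.0677  0.7715 -1.7562] F [-0.0254 -0.5591  2.0073] open 0.053952701064162126
total w [ 0.0437 -0.4284  0.0689] d cm [-2.3176 16.1266 13.0146] rows 6 per row w [ 0.0073 -0.0714  0.0115] d [-0.386  2.688  2.169]
```

send_rows(series=[{"wx":0,"wy":0,"wz":0,"dx":0,"dy":0,"dz":1.5,"fingers":255},{"wx":0,"wy":0,"wz":0,"dx":0,"dy":0,"dz":2.5,"fingers":255},{"wx":0.005,"wy":-0.05,"wz":0.008,"dx":0,"dy":0,"dz":3,"fingers":255},{"wx":0.005,"wy":-0.055,"wz":0.008,"dx":0,"dy":0.5,"dz":3,"fingers":255},{"wx":0.005,"wy":-0.055,"wz":0.008,"dx":-0.1,"dy":1.5,"dz":2.5,"fingers":255},{"wx":0.005,"wy":-0.055,"wz":0.008,"dx":-0.2,"dy":2.5,"dz":1,"fingers":255},{"wx":0.005,"wy":-0.055,"wz":0.008,"dx":-0.2,"dy":2.5,"dz":0.5,"fingers":255},{"wx":0.005,"wy":-0.055,"wz":0.008,"dx":-0.3,"dy":2.5,"dz":0.5,"fingers":255},{"wx":0.005,"wy":-0.055,"wz":0.01,"dx":-0.3,"dy":2.5,"dz":0.3,"fingers":255},{"wx":0.005,"wy":-0.03,"wz":0.01,"dx":-0.2,"dy":2,"dz":0,"fingers":255},{"wx":0,"wy":0,"wz":0,"dx":0,"dy":0,"dz":0,"fingers":255}])

```text
t: 18.8
tool_pos: [0.5668, 0.1714, 0.1555]
orientation: [-0.172, 2.415, 0.073]
force: [0.2, 0.2, -2.4]
opening: 0.0536
```

```bash
python3 home.py .004 0 .05
```

```text
[0.5668 0.1714 0.1555] z [ 0.6535  0.0998 -0.7503] y [-0.144   0.9896  0.0062]
t 18.8 q [ 0.2475 -0.4931  2.3292 -0.1143  0.5885 -1.3941] F [ 0.2079  0.1969 -2.371 ] open 0.05357728795308045
total w [-0.0035 -0.012   0.0004] d cm [-0.165   1.734  -4.8557] rows 2 per row w [-0.0018 -0.006   0.0002] d [-0.082  0.867 -2.428]
```

send_rows(series=[{"wx":0,"wy":-0.006,"wz":0,"dx":0,"dy":1,"dz":-0.5,"fingers":255},{"wx":0,"wy":-0.006,"wz":0,"dx":0,"dy":0.7,"dz":-1.5,"fingers":255},{"wx":0,"wy":0,"wz":0,"dx":-0.1,"dy":0.1,"dz":-1.5,"fingers":255},{"wx":0,"wy":0,"wz":0,"dx":0,"dy":0,"dz":-1.0,"fingers":255},{"wx":0,"wy":0,"wz":0,"dx":0,"dy":0,"dz":0,"fingers":255}])

```text
t: 19.22
tool_pos: [0.5631, 0.1897, 0.1067]
orientation: [-0.177, 2.408, 0.07]
force: [-0.7, -0.4, -1.6]
opening: 0.0538
```

```bash
python3 home.py .003 0 .02
python3 - <<'E'
from plan import *
F=[]
for i in range(5): robot.read_camera("side"); F.append(robot.read_state()["force"])
print(np.mean(F,0))
E
```

```text
[0.5631 0.1897 0.1067] z [ 0.6582  0.0994 -0.7463] y [-0.1471  0.9891  0.002 ]
t 19.2167 q [ 0.3034 -0.391   2.3592 -0.2306  0.4616 -1.2455] F [-0.747  -0.3724 -1.593 ] open 0.053838074204092916
total w [-0.0003 -0.0054 -0.0027] d cm [ 0.1111 -0.0995 -2.9773] rows 1 per row w [-0.0003 -0.0054 -0.0027] d [ 0.111 -0.1   -2.977]
[ 0.1857  0.122  -1.0664]
```

send_rows(series=[{"wx":0,"wy":-0.005,"wz":-0.002,"dx":0.15,"dy":-0.1,"dz":-1.2,"fingers":255},{"wx":0,"wy":0,"wz":0,"dx":0,"dy":0,"dz":-1.2,"fingers":255},{"wx":0,"wy":0,"wz":0,"dx":0,"dy":0,"dz":-1.0,"fingers":255},{"wx":0,"wy":0,"wz":0,"dx":0,"dy":0,"dz":0,"fingers":255}])

```text
t: 19.8
tool_pos: [0.5716, 0.1894, 0.0839]
orientation: [-0.17, 2.386, 0.072]
force: [-0.5, 0.1, -1.4]
opening: 0.0537
```

```bash
python3 home.py .002 0 .0
```

```text
[0.5716 0.1894 0.0839] z [ 0.6746  0.1004 -0.7314] y [-0.1429  0.9897  0.004 ]
t 19.8 q [ 0.2995 -0.3194  2.3667 -0.2938  0.3639 -1.1779] F [-0.4867  0.0948 -1.3627] open 0.05372002504609936
total w [-0.0054  0.0162  0.0016] d cm [-0.8435 -0.0676 -2.7015] rows 1 per row w [-0.0054  0.0162  0.0016] d [-0.843 -0.068 -2.701]
```

send_rows(series=[{"wx":-0.003,"wy":0.01,"wz":0,"dx":-0.5,"dy":0,"dz":-0.5,"fingers":255},{"wx":-0.002,"wy":0.01,"wz":0,"dx":-0.4,"dy":0,"dz":-0.7,"fingers":255},{"wx":0,"wy":0,"wz":0,"dx":0,"dy":0,"dz":0,"fingers":255}])

```text
t: 20.05
tool_pos: [0.5635, 0.1892, 0.0739]
orientation: [-0.171, 2.406, 0.068]
force: [0.6, -0.1, -0.7]
opening: 0.0533
```

```bash
python3 home.py .002 0 .0
```

```text
[0.5635 0.1892 0.0739] z [ 0.6606  0.0962 -0.7446] y [-0.1419  0.9899  0.002 ]
t 20.05 q [ 0.3059 -0.3145  2.3738 -0.2986  0.3729 -1.1681] F [ 0.6315 -0.0979 -0.7372] open 0.053333616307830775
total w [-0.0006 -0.0028  0.0026] d cm [-0.0263 -0.0501 -1.7026] rows 1 per row w [-0.0006 -0.0028  0.0026] d [-0.026 -0.05  -1.703]
```

send_rows(series=[{"wx":0,"wy":0,"wz":0,"dx":0,"dy":0,"dz":-0.7,"fingers":255},{"wx":0,"wy":0.003,"wz":0,"dx":-0.2,"dy":0,"dz":-0.5,"fingers":255}])

```text
t: 20.22
tool_pos: [0.5629, 0.1899, 0.0641]
orientation: [-0.17, 2.405, 0.07]
force: [0.7, -0.9, -0.9]
opening: 0.0539
```

```bash
python3 home.py .0 0 .0
```

```text
[0.5629 0.1899 0.0641] z [ 0.6611  0.0973 -0.7439] y [-0.1422  0.9898  0.0032]
t 20.2167 q [ 0.3072 -0.2908  2.378  -0.322   0.3454 -1.1416] F [ 0.657  -0.9026 -0.8817] open 0.0538705068785019
total w [-0.0019 -0.002   0.0023] d cm [-0.1718 -0.1166 -0.7183] rows 1 per row w [-0.0019 -0.002   0.0023] d [-0.172 -0.117 -0.718]
```

send_rows(series=[{"wx":-0.002,"wy":-0.002,"wz":0.002,"dx":-0.05,"dy":-0.1,"dz":-0.3,"fingers":255},{"wx":0,"wy":0,"wz":0,"dx":0,"dy":0,"dz":-0.3,"fingers":255}])

```text
t: 20.38
tool_pos: [0.5621, 0.1889, 0.0573]
orientation: [-0.174, 2.403, 0.068]
force: [0.8, 0.3, -0.8]
opening: 0.0533
```

```bash
python3 home.py .0 0 .0
python3 - <<'E'
from plan import *
cv2.imwrite("pics/w20.png",robot.read_camera("wrist")[:,:,::-1])
a=cv2.imread("pics/w5.png");b=cv2.imread("pics/w20.png")
cv2.imwrite("pics/cmp20.png",np.hstack([a[:,90:450],b[:,90:450]]))
E
```

```text
[0.5621 0.1889 0.0573] z [ 0.6624  0.0973 -0.7428] y [-0.1446  0.9895  0.0007]
t 20.3833 q [ 0.3056 -0.2772  2.3836 -0.3395  0.3254 -1.1277] F [ 0.8468  0.3484 -0.7803] open 0.05329668064155924
total w [ 0.0003 -0.0001 -0.0002] d cm [-0.0941 -0.0206 -0.0414] rows 1 per row w [ 0.0003 -0.0001 -0.0002] d [-0.094 -0.021 -0.041]
```

View pics/cmp20.png

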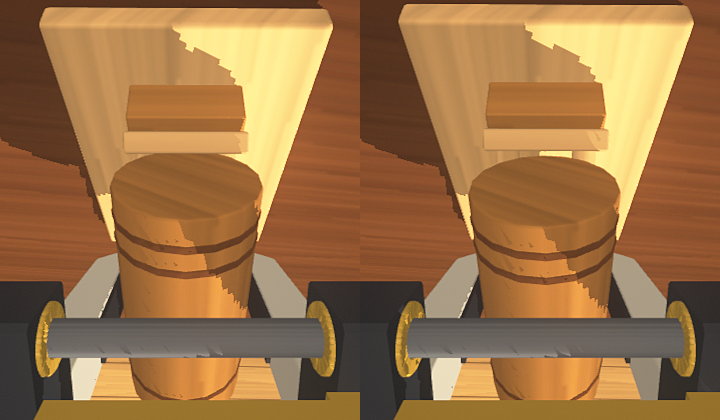

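send_rows(series=[{"wx":0,"wy":0,"wz":0,"dx":-0.2,"dy":-0.03,"dz":-0.12,"fingers":255},{"wx":0,"wy":0,"wz":0,"dx":-0.15,"dy":-0.02,"dz":-0.1,"fingers":255}])

```text
t: 20.6
tool_pos: [0.5598, 0.1888, 0.056]
orientation: [-0.174, 2.4, 0.069]
force: [1.1, -0.2, 1.8]
opening: 0.0536
```

```bash
python3 home.py .0 0 .0
python3 - <<'E'
from plan import *
cv2.imwrite("pics/w21.png",robot.read_camera("wrist")[:,:,::-1]); print(robot.read_state()["force"])
a=cv2.imread("pics/w5.png");b=cv2.imread("pics/w21.png")
cv2.imwrite("pics/cmp21.png",np.hstack([a[60:300,150:390],b[60:300,150:390]]))
E
```

```text
[0.5598 0.1888 0.056 ] z [ 0.6642  0.0981 -0.7411] y [-0.1446  0.9895  0.0015]
t 20.6 q [ 0.3071 -0.2825  2.3922 -0.3477  0.3202 -1.1179] F [ 1.1253 -0.2147  1.8191] open 0.053618952451888684
total w [-0.0008  0.0024 -0.0001] d cm [ 0.1428 -0.0087  0.0911] rows 1 per row w [-0.0008  0.0024 -0.0001] d [ 0.143 -0.009  0.091]
[0.3392 0.6813 2.1701]
```

View pics/cmp21.png

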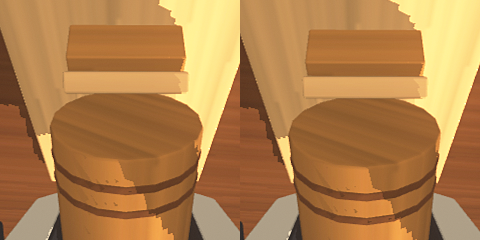

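send_rows(series=[{"wx":0,"wy":0,"wz":0,"dx":-0.15,"dy":-0.02,"dz":-0.07,"fingers":255},{"wx":0,"wy":0,"wz":0,"dx":-0.15,"dy":-0.02,"dz":-0.07,"fingers":255}])

```text
t: 20.82
tool_pos: [0.558, 0.1888, 0.0564]
orientation: [-0.174, 2.397, 0.07]
force: [4.8, -1.7, 1.9]
opening: 0.0539
```

```bash
python3 home.py .0 0 .0
python3 - <<'E'
from plan import *
cv2.imwrite("pics/w22.png",robot.read_camera("wrist")[:,:,::-1]); print(robot.read_state()["force"])
a=cv2.imread("pics/w5.png");b=cv2.imread("pics/w22.png")
cv2.imwrite("pics/cmp22.png",cv2.resize(np.hstack([a[100:200,170:370],b[100:200,170:370]]),None,fx=2,fy=2,interpolation=cv2.INTER_CUBIC))
E
```

```text
[0.558  0.1888 0.0564] z [ 0.6667  0.099  -0.7387] y [-0.145   0.9894  0.0018]
t 20.8167 q [ 0.3086 -0.2908  2.3996 -0.3532  0.3181 -1.1118] F [ 4.818  -1.7322  1.9496] open 0.05386199551988204
total w [-0.0017  0.0058 -0.0005] d cm [ 0.3229 -0.0072  0.0484] rows 1 per row w [-0.0017  0.0058 -0.0005] d [ 0.323 -0.007  0.048]
[ 4.7431 -1.3987  1.252 ]
```

View pics/cmp22.png

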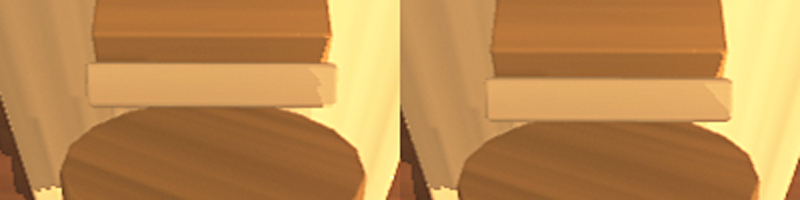

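send_rows(newtons=6, series=[{"wx":0,"wy":0,"wz":0,"dx":0,"dy":0,"dz":0,"fingers":255},{"wx":0,"wy":0,"wz":0,"dx":0,"dy":0,"dz":0,"fingers":80},{"wx":0,"wy":0,"wz":0,"dx":0,"dy":0,"dz":0,"fingers":0},{"wx":0,"wy":0,"wz":0,"dx":0,"dy":0,"dz":0,"fingers":0},{"wx":0,"wy":0,"wz":0,"dx":0,"dy":0,"dz":0,"fingers":0}])

```text
t: 21.28
tool_pos: [0.5558, 0.1882, 0.0542]
orientation: [-0.174, 2.401, 0.069]
force: [-0.3, 0.5, -0.4]
opening: 0.0768
```

```bash
python3 home.py -.066 -.01 .075
python3 - <<'E'
from plan import *
cv2.imwrite("pics/w23.png",robot.read_camera("wrist")[:,:,::-1])
E
```

```text
[0.5558 0.1882 0.0542] z [ 0.6637  0.0979 -0.7416] y [-0.1445  0.9895  0.0013]
t 21.2833 q [ 0.3092 -0.2915  2.4026 -0.3527  0.3202 -1.1117] F [-0.3029  0.4915 -0.4451] open 0.07675624780044357
total w [-0.0005  0.0017 -0.0001] d cm [-6.0566 -0.9513  7.7691] rows 3 per row w [-0.0002  0.0006 -0.    ] d [-2.019 -0.317  2.59 ]
```

View pics/w23.png

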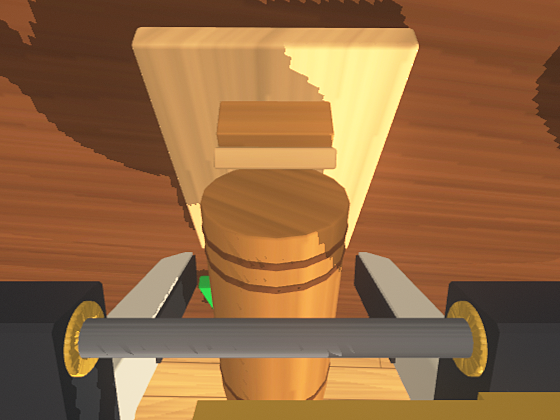

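send_rows(series=[{"wx":0,"wy":0,"wz":0,"dx":-0.5,"dy":0,"dz":0.6,"fingers":0},{"wx":0,"wy":0,"wz":0,"dx":-1.0,"dy":-0.1,"dz":1.3,"fingers":0},{"wx":0,"wy":0,"wz":0,"dx":-1.0,"dy":-0.1,"dz":1.8,"fingers":0},{"wx":0,"wy":0,"wz":0,"dx":-0.5,"dy":0,"dz":2.5,"fingers":0},{"wx":0,"wy":0,"wz":0,"dx":0,"dy":0,"dz":3,"fingers":0},{"wx":0,"wy":0.05,"wz":0,"dx":0,"dy":0,"dz":3,"fingers":0},{"wx":0,"wy":0.06,"wz":0,"dx":0.3,"dy":0,"dz":2,"fingers":0},{"wx":0,"wy":0,"wz":0,"dx":0,"dy":0,"dz":0,"fingers":0}])

```text
t: 22.0
tool_pos: [0.5193, 0.1852, 0.1931]
orientation: [-0.181, 2.53, 0.08]
force: [1.0, -0.0, 1.8]
opening: 0.0932
```

```bash
python3 home.py 0 0 .15
python3 - <<'E'
from plan import *
cv2.imwrite("pics/w24.png",robot.read_camera("wrist")[:,:,::-1])
a=cv2.imread("pics/side0.png")[160:250,210:300]; b=robot.read_camera("side")[160:250,210:300,::-1]
cv2.imwrite("pics/cmp24.png",cv2.resize(np.hstack([a,b]),None,fx=4.4,fy=4.4,interpolation=cv2.INTER_CUBIC))
E
```

```text
[0.5193 0.1852 0.1931] z [ 0.5621  0.098  -0.8212] y [-0.1479  0.9889  0.0168]
t 22.0 q [ 0.2987 -0.5934  2.2725 -0.0947  0.8612 -1.3758] F [ 1.0306 -0.      1.7789] open 0.09323095295513262
total w [ 0.0029 -0.1275 -0.0046] d cm [4.1929 0.3549 1.3837] rows 2 per row w [ 0.0014 -0.0638 -0.0023] d [2.096 0.177 0.692]
```

View pics/cmp24.png

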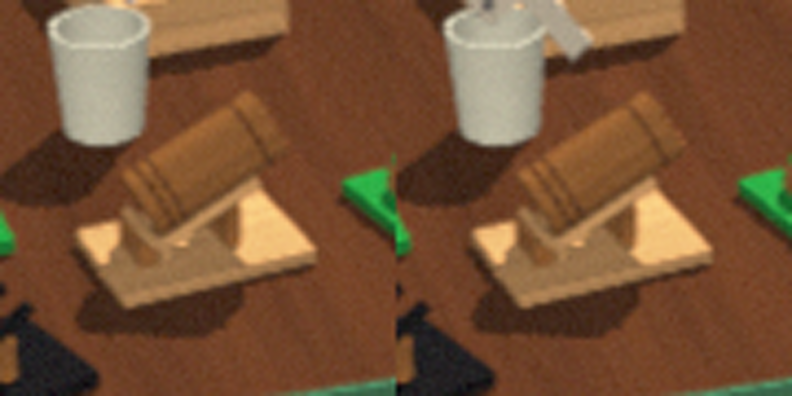

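View pics/w24.png

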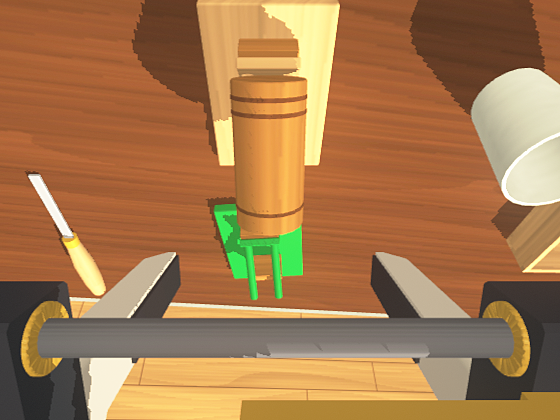

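The jar is home, and its side view is identical to the start. Next is the lid: shut the fingers, point the tool down, go high around to the lid's outer side, then swing it shut.

```bash
cat > lid.py <<'E'
from plan import *
import sys
s=robot.read_state(); Rm=R.from_rotvec(s["orientation"]).as_matrix()
print(s["tool_pos"],"z",Rm[:,2],"y",Rm[:,1])
go(Rt(np.radians(float(sys.argv[5]) if len(sys.argv)>5 else -2.4),np.radians(float(sys.argv[4]))),np.array([float(v) for v in sys.argv[1:4]]),st=s)
E
python3 lid.py .76 -.21 .32 0
```

```text
[0.517  0.1842 0.187 ] z [ 0.5591  0.0955 -0.8236] y [-0.1469  0.989   0.015 ]
t 22.1 q [ 0.2997 -0.5927  2.2816 -0.0979  0.856  -1.3723] F [ 0.2919  1.0642 -0.586 ] open 0.09275168879602957
total w [-0.0464  0.6022 -0.179 ] d cm [ 24.2951 -39.4223  13.2976] rows 12 per row w [-0.0039  0.0502 -0.0149] d [ 2.025 -3.285  1.108]
```

send_rows(newtons=30, series=[{"wx":0,"wy":0.05,"wz":0,"dx":1,"dy":0,"dz":2,"fingers":255},{"wx":-0.004,"wy":0.08,"wz":-0.01,"dx":1.5,"dy":-0.5,"dz":2.5,"fingers":255},{"wx":-0.004,"wy":0.08,"wz":-0.014,"dx":2,"dy":-1.5,"dz":2.5,"fingers":255},{"wx":-0.004,"wy":0.08,"wz":-0.014,"dx":2.2,"dy":-2.5,"dz":2,"fingers":255},{"wx":-0.004,"wy":0.08,"wz":-0.014,"dx":2.2,"dy":-3,"dz":2,"fingers":255},{"wx":-0.004,"wy":0.08,"wz":-0.014,"dx":2.2,"dy":-3,"dz":1.5,"fingers":255},{"wx":-0.004,"wy":0.08,"wz":-0.014,"dx":2.2,"dy":-3,"dz":1,"fingers":255},{"wx":-0.004,"wy":0.05,"wz":-0.014,"dx":2.2,"dy":-3,"dz":0.8,"fingers":255},{"wx":0,"wy":0,"wz":-0.014,"dx":2.2,"dy":-3,"dz":0.6,"fingers":255},{"wx":0,"wy":0,"wz":0,"dx":0,"dy":0,"dz":0,"fingers":255}])

```text
t: 22.93
tool_pos: [0.6786, -0.0211, 0.297]
orientation: [0.025, -3.089, -0.067]
force: [0.6, -0.1, -0.4]
opening: 0.0312
```

```bash
python3 lid.py .76 -.21 .31 0;  python3 - <<'E'
from plan import *
a=robot.read_camera("top")[:,:,::-1]; cv2.imwrite("pics/t25.png",a)
E
```

```text
[ 0.6786 -0.0211  0.297 ] z [-0.0525  0.0431 -0.9977] y [-0.015   0.9989  0.044 ]
t 22.9333 q [-0.1267  0.3918  1.0424  0.0369  1.7649 -1.7076] F [ 0.5864 -0.0981 -0.3949] open 0.031188726214139456
total w [-0.0447 -0.0512 -0.058 ] d cm [  8.1359 -18.8919   1.3004] rows 6 per row w [-0.0074 -0.0085 -0.0097] d [ 1.356 -3.149  0.217]
```

View pics/t25.png

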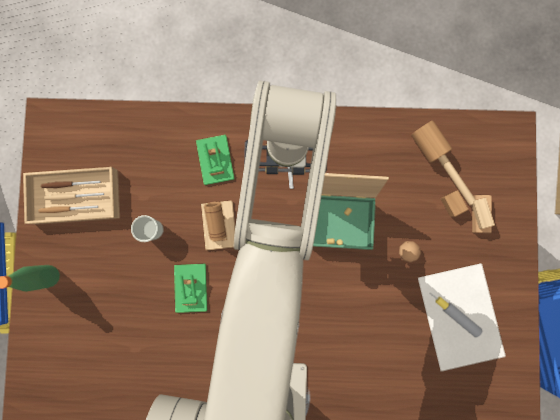

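send_rows(series=[{"wx":-0.007,"wy":-0.01,"wz":-0.01,"dx":2,"dy":-2,"dz":0.5,"fingers":255},{"wx":-0.007,"wy":-0.01,"wz":-0.01,"dx":2.5,"dy":-3,"dz":0.5,"fingers":255},{"wx":-0.007,"wy":-0.01,"wz":-0.01,"dx":2.5,"dy":-3.3,"dz":0.5,"fingers":255},{"wx":-0.007,"wy":-0.01,"wz":-0.01,"dx":1.5,"dy":-3.3,"dz":0.4,"fingers":255},{"wx":-0.007,"wy":-0.01,"wz":-0.01,"dx":1,"dy":-3.3,"dz":0.3,"fingers":255},{"wx":-0.007,"wy":0,"wz":-0.01,"dx":0.5,"dy":-3.3,"dz":0.3,"fingers":255},{"wx":0,"wy":0,"wz":0,"dx":0,"dy":-1,"dz":0,"fingers":255},{"wx":0,"wy":0,"wz":0,"dx":0,"dy":0,"dz":0,"fingers":255}])

```text
t: 23.65
tool_pos: [0.773, -0.2074, 0.2989]
orientation: [-0.06, -3.11, -0.012]
force: [0.1, -0.3, -0.3]
opening: 0.0005
```

```bash
python3 lid.py .76 -.21 .18 0
```

```text
[ 0.773  -0.2074  0.2989] z [-0.031   0.0085 -0.9995] y [0.039  0.9992 0.0073]
t 23.65 q [-0.3253  0.7928  0.4884 -0.002   1.8925 -1.8578] F [ 0.0783 -0.3277 -0.256 ] open 0.0004978000203368934
total w [-0.0086 -0.031  -0.003 ] d cm [ -1.2995  -0.2593 -11.8908] rows 3 per row w [-0.0029 -0.0103 -0.001 ] d [-0.433 -0.086 -3.964]
```

send_rows(series=[{"wx":0,"wy":-0.01,"wz":0,"dx":0,"dy":0,"dz":-2.5,"fingers":255},{"wx":0,"wy":-0.01,"wz":0,"dx":0,"dy":0,"dz":-3,"fingers":255},{"wx":0,"wy":-0.01,"wz":0,"dx":0,"dy":0,"dz":-3,"fingers":255},{"wx":0,"wy":0,"wz":0,"dx":0,"dy":0,"dz":-2.5,"fingers":255},{"wx":0,"wy":0,"wz":0,"dx":0,"dy":0,"dz":0,"fingers":255}])

```text
t: 24.07
tool_pos: [0.7704, -0.1974, 0.1824]
orientation: [-0.054, -3.14, -0.017]
force: [-0.4, -0.1, -1.7]
opening: 0.0002
```

```bash
python3 lid.py .69 -.21 .18 0;  python3 - <<'E'
from plan import *
b=robot.read_camera("side")[150:330,220:420,::-1];cv2.imwrite("pics/s26.png",cv2.resize(b,None,fx=3,fy=3,interpolation=cv2.INTER_CUBIC))
E
```

```text
[ 0.7704 -0.1974  0.1824] z [-0.0006  0.0106 -0.9999] y [0.0346 0.9993 0.0106]
t 24.0667 q [-0.3199  0.7058  0.8245  0.0099  1.6152 -1.8557] F [-0.3978 -0.0568 -1.7302] open 0.00016499732765936823
total w [-0.0106 -0.0006 -0.0073] d cm [-8.0378 -1.261  -0.2415] rows 2 per row w [-0.0053 -0.0003 -0.0037] d [-4.019 -0.63  -0.121]
```

View pics/s26.png

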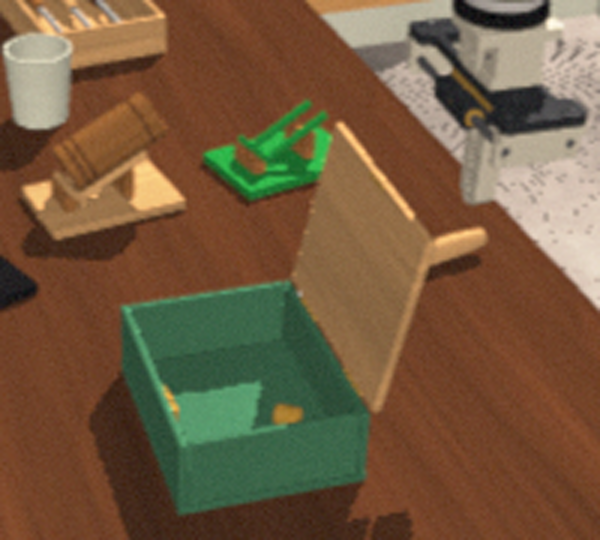

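send_rows(series=[{"wx":-0.003,"wy":0,"wz":0,"dx":-1.5,"dy":-0.3,"dz":0,"fingers":255},{"wx":-0.003,"wy":0,"wz":0,"dx":-2,"dy":-0.3,"dz":0,"fingers":255},{"wx":-0.003,"wy":0,"wz":0,"dx":-2,"dy":-0.3,"dz":0,"fingers":255},{"wx":0,"wy":0,"wz":0,"dx":-1.5,"dy":-0.2,"dz":0,"fingers":255},{"wx":0,"wy":0,"wz":0,"dx":-1.5,"dy":-0.1,"dz":0,"fingers":255},{"wx":0,"wy":0,"wz":0,"dx":-1.5,"dy":0,"dz":0,"fingers":255},{"wx":0,"wy":0,"wz":0,"dx":-1.0,"dy":0,"dz":0,"fingers":255}])

```text
t: 24.7
tool_pos: [0.6616, -0.1986, 0.1984]
orientation: [0.036, 3.128, -0.003]
force: [1.0, -0.8, -1.7]
opening: 0.0007
```

```bash
python3 lid.py .65 -.21 .18 0;  python3 - <<'E'
from plan import *
b=robot.read_camera("side")[150:330,220:420,::-1];cv2.imwrite("pics/s27.png",cv2.resize(b,None,fx=3,fy=3,interpolation=cv2.INTER_CUBIC))
E
```

```text
[ 0.6616 -0.1986  0.1984] z [ 0.0135 -0.002  -0.9999] y [ 0.0232  0.9997 -0.0017]
t 24.7 q [-0.3675  0.3706  1.2451  0.003   1.5126 -1.9153] F [ 0.956  -0.7584 -1.7082] open 0.0007445121294041152
total w [ 0.0021  0.0135 -0.0187] d cm [-1.1576 -1.1361 -1.8362] rows 1 per row w [ 0.0021  0.0135 -0.0187] d [-1.158 -1.136 -1.836]
```

View pics/s27.png

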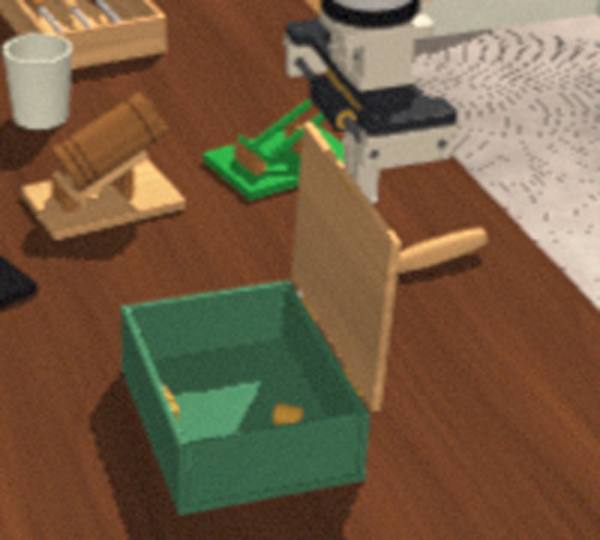

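send_rows(series=[{"wx":0,"wy":0.01,"wz":0,"dx":-1.2,"dy":-0.3,"dz":-0.8,"fingers":255},{"wx":0,"wy":0,"wz":0,"dx":-1.3,"dy":-0.2,"dz":-0.8,"fingers":255},{"wx":0,"wy":0,"wz":0,"dx":-1.3,"dy":-0.1,"dz":-0.8,"fingers":255},{"wx":0,"wy":0,"wz":0,"dx":-1.3,"dy":0,"dz":-0.8,"fingers":255}])

```text
t: 25.08
tool_pos: [0.6168, -0.2021, 0.1813]
orientation: [0.029, 3.117, -0.013]
force: [0.7, -0.8, 1.9]
opening: 0.0005
```

```bash
python3 lid.py .57 -.21 .17 0;  python3 - <<'E'
from plan import *
b=robot.read_camera("side")[150:330,220:420,::-1];cv2.imwrite("pics/s28.png",cv2.resize(b,None,fx=3,fy=3,interpolation=cv2.INTER_CUBIC))
E
```

```text
[ 0.6168 -0.2021  0.1813] z [ 0.0248 -0.0087 -0.9997] y [ 0.0185  0.9998 -0.0082]
t 25.0833 q [-0.3965  0.2538  1.4174  0.0016  1.4442 -1.9491] F [ 0.7002 -0.7823  1.9202] open 0.0004912536706155916
total w [ 0.009   0.0247 -0.0235] d cm [-4.6817 -0.7904 -1.1265] rows 2 per row w [ 0.0045  0.0123 -0.0118] d [-2.341 -0.395 -0.563]
```

View pics/s28.png

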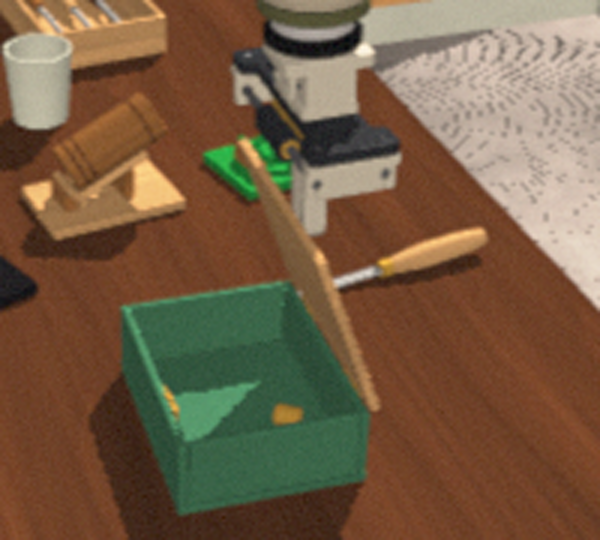

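send_rows(series=[{"wx":0,"wy":0.01,"wz":0,"dx":-1.4,"dy":-0.2,"dz":-0.7,"fingers":255},{"wx":0,"wy":0.01,"wz":0,"dx":-1.4,"dy":-0.2,"dz":-0.8,"fingers":255},{"wx":0,"wy":0,"wz":0,"dx":-1.4,"dy":-0.1,"dz":-1,"fingers":255},{"wx":0,"wy":0,"wz":0,"dx":-1.3,"dy":0,"dz":-1.1,"fingers":255},{"wx":0,"wy":0,"wz":0,"dx":-1.2,"dy":0,"dz":-1.2,"fingers":255}])

```text
t: 25.55
tool_pos: [0.5558, -0.2045, 0.1441]
orientation: [0.021, 3.12, -0.02]
force: [1.7, 0.4, 0.5]
opening: 0.0
```

```bash
python3 lid.py .53 -.21 .12 0;  python3 - <<'E'
from plan import *
b=robot.read_camera("side")[150:330,220:420,::-1];cv2.imwrite("pics/s29.png",cv2.resize(b,None,fx=3,fy=3,interpolation=cv2.INTER_CUBIC))
E
```

```text
[ 0.5558 -0.2045  0.1441] z [ 0.0209 -0.0133 -0.9997] y [ 0.0138  0.9998 -0.013 ]
t 25.55 q [-0.4371  0.1312  1.6251 -0.0032  1.3608 -1.9936] F [1.7189 0.4256 0.5083] open 2.7714189401460037e-05
total w [ 0.0136  0.0208 -0.0282] d cm [-2.5799 -0.5512 -2.4115] rows 1 per row w [ 0.0136  0.0208 -0.0282] d [-2.58  -0.551 -2.412]
```

View pics/s29.png

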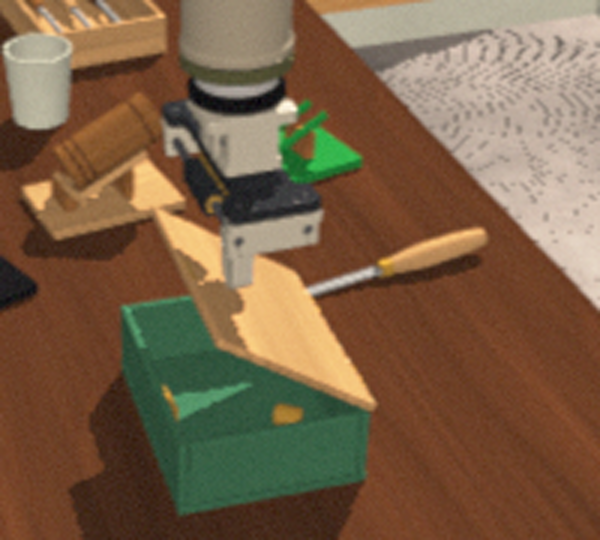

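send_rows(series=[{"wx":0,"wy":0,"wz":0,"dx":-0.7,"dy":0,"dz":-1.3,"fingers":255},{"wx":0,"wy":0,"wz":0,"dx":-0.6,"dy":0,"dz":-1.4,"fingers":255},{"wx":0,"wy":0,"wz":0,"dx":-0.4,"dy":0,"dz":-1.4,"fingers":255},{"wx":0,"wy":0,"wz":0,"dx":-0.2,"dy":0,"dz":-1.2,"fingers":255}])

```text
t: 25.93
tool_pos: [0.5402, -0.2039, 0.0965]
orientation: [0.019, 3.114, -0.025]
force: [-0.9, 0.0, 1.5]
opening: 0.0004
```

```bash
python3 lid.py .53 -.21 .078 0
```

```text
[ 0.5402 -0.2039  0.0965] z [ 0.0276 -0.0164 -0.9995] y [ 0.0123  0.9998 -0.0161]
t 25.9333 q [-0.4479  0.1293  1.718  -0.003   1.2624 -2.0058] F [-0.8612  0.008   1.5488] open 0.00042407962312624706
total w [ 0.0169  0.0273 -0.0298] d cm [-1.018  -0.6062 -1.8541] rows 1 per row w [ 0.0169  0.0273 -0.0298] d [-1.018 -0.606 -1.854]
```

send_rows(series=[{"wx":0,"wy":0,"wz":0,"dx":-0.2,"dy":0,"dz":-0.8,"fingers":255},{"wx":0,"wy":0,"wz":0,"dx":0,"dy":0,"dz":-0.6,"fingers":255},{"wx":0,"wy":0,"wz":0,"dx":0,"dy":0,"dz":-0.5,"fingers":255}])

```text
t: 26.18
tool_pos: [0.54, -0.2036, 0.0782]
orientation: [0.017, 3.113, -0.026]
force: [-18.9, 6.6, 55.0]
opening: 0.0006
```

send_rows(series=[{"wx":0,"wy":0,"wz":0,"dx":0,"dy":0,"dz":-0.3,"fingers":255}])

```text
t: 26.27
tool_pos: [0.5402, -0.2036, 0.0783]
orientation: [0.017, 3.114, -0.027]
force: [-26.9, 9.9, 46.9]
opening: 0.0001
```

The lid is hard down on the rim, so I'll lift off now.

send_rows(series=[{"wx":0,"wy":0,"wz":0,"dx":0.1,"dy":0,"dz":0.6,"fingers":255},{"wx":0,"wy":0,"wz":0,"dx":0,"dy":0,"dz":2,"fingers":255},{"wx":0,"wy":0,"wz":0,"dx":0,"dy":0,"dz":3,"fingers":255},{"wx":0,"wy":0,"wz":0,"dx":0,"dy":0,"dz":3,"fingers":255},{"wx":0,"wy":0,"wz":0,"dx":0,"dy":0,"dz":3,"fingers":255},{"wx":0,"wy":0,"wz":0,"dx":0,"dy":0,"dz":0,"fingers":255},{"wx":0,"wy":0,"wz":0,"dx":0,"dy":0,"dz":0,"fingers":255}])

```text
t: 26.85
tool_pos: [0.543, -0.2026, 0.2021]
orientation: [0.015, 3.113, -0.026]
force: [-0.1, 0.9, -1.1]
opening: 0.0003
```

Run:
```python
from plan import *
print(robot.read_state()["tool_pos"],robot.read_state()["force"])
b=robot.read_camera("side")[:,:,::-1];cv2.imwrite("pics/s30.png",b)
crop(b,250,370,210,330,5,"s30c")
cv2.imwrite("pics/t30.png",robot.read_camera("top")[:,:,::-1])
cv2.imwrite("pics/w30.png",robot.read_camera("wrist")[:,:,::-1])
```

```text
[ 0.543  -0.2026  0.2021] [-0.1488  0.87   -1.077 ]
```

View pics/s30.png

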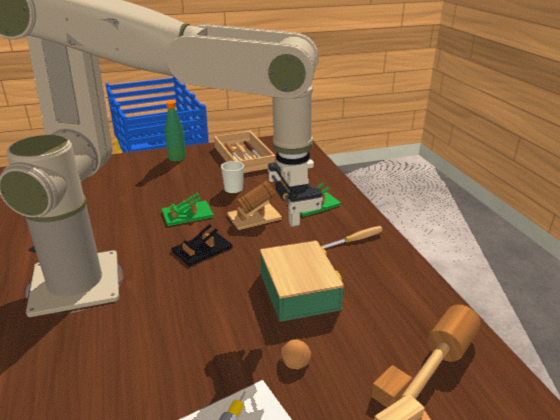

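View pics/s30c.png

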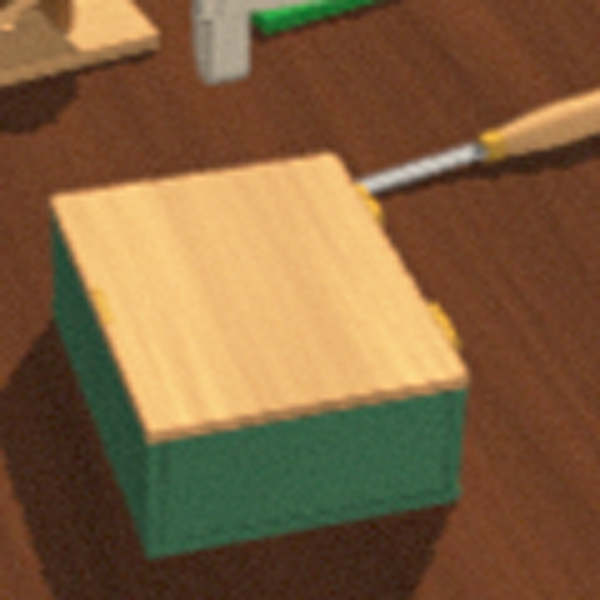

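View pics/t30.png

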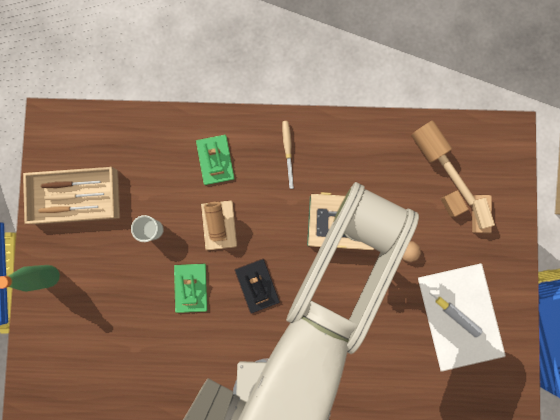

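View pics/w30.png

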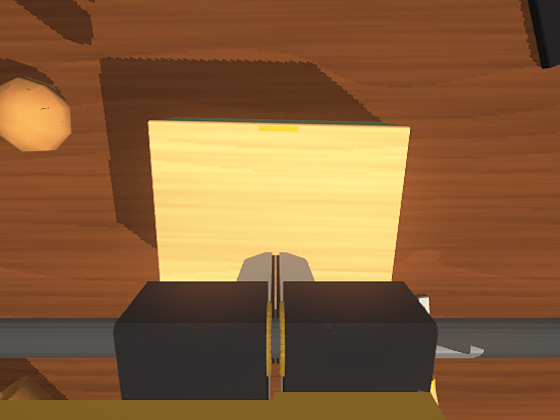

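Run:
```python
from plant import robot
s=robot.read_state(); print(s["t"],s["force"]); print(robot.close_job())
```

```text
27.0 [-0.49955007  0.21434574 -0.70633094]
the job is handed in; nothing more can be done
None
```

The job is done and handed in at 27 s. All three bolsters are in the box, the jar is back in its wooden cradle mouth up, and the lid is shut.

**Last checks**
- **Bolsters:** the top view showed all three lying in the box before the lid closed. The jar then weighed about 1.1 N, which is its empty weight.
- **Jar:** its side view matches the first picture, and it met the foot plate with a light push before I let go.
- **Lid:** it looks flat, and the fingertips met it at 78.3 mm; the shut height is 78 mm.
- **Bystanders:** the cup and gouge look unmoved in the final views. I never went near the lump I took for the blank; at the end the arm partly hid it from above.

**What did not go to plan**
- **Lid at the start:** I first pushed it further open with the jar, at about 2 N, to make room for the shaking strokes.
- **Shaking:** the strokes drifted downward until the jar touched the box floor and turned by about 35° in the fingers. I laid it on clear table, regripped it and then seated it.
- **Second shake:** I did not repeat the strokes, because all three bolsters were already in view in the box.
- **Closing force:** the final press on the lid peaked at about 55 N at the fingertips. That is under the 120 N wrist limit but harder than intended. The 40 N limit is stated for the arm and gripper body, so I can't say for certain it does not count here.

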